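# Close the tool chest with its tongued cover board

### The arm

A 6-joint arm with a two-finger parallel gripper is mounted at the origin on the work surface. World frame = base frame: x ahead of the robot, y to its left, z up, the work surface at z = 0. Lengths are in m, angles in rad, forces in N, time in s.
With the tool pointing down it reaches from about 0.35 to 0.8 m from the base axis. Payload 7.3 kg.
Tool frame: the origin (TCP) lies between the finger pads; the fingertips stand 19 mm ahead of it and the grasp point (between the pads) is the TCP; z points along the fingers, y is the line along which they close (so a half turn about z gives the same grasp; the last joint's range is limited). The gripper opens to 85 mm and grips with 20 to 120 N. Pads are 22 mm wide; open, the fingers measure 114 mm over their backs; the gripper's body (76 mm by 85 mm) begins 54 mm behind the grasp point. The pads swing forward as they close: fully open they stand 13 mm farther back than shut.
Start: joints at [-1.408, 0.342, 1.524, -0, 1.275, -0.146], TCP at [0.16, -0.5, 0.25] pointing down, gripper open.
Joint ranges: [-2.53, 2.53], [-0.77, 2.02], [0.04, 2.7], [-1, 4.14], [0.28, 2.66], [-3.11, 3.11]. Speed limits (rad/s): [2.57, 2.57, 3.14, 3.14, 3.14, 3.14].

### API

Orientations are given as a rotation vector (axis times angle).
In Python, from rig import status, imaging, robot gives the robot as it stands.
- The arm moves only by the tool servo_tool, never from a script. Its argument "plan" is a list of rows, each an object of numbers: "tx", "ty", "tz": the shift along the tool's x, y, z normalised to -1 to 1, where 1 is 0.025 m; "wx", "wy", "wz": the turn, a rotation vector about the tool's x, y, z normalised to -1 to 1, where 1 is 4 degrees; "jaw": the opening, from 0 (shut) to 1 (fully open). In form: [{"tx": .., "ty": .., "tz": .., "wx": .., "wy": .., "wz": .., "jaw": ..}, ...]. A call has 1 to 10 rows; each row shifts and turns the commanded pose from where the row before left it, along the tool's axes as they then stand; what a row does not reach is not made up. A row lasts 1/12 s, in which the tool goes at most 41.7 mm and 7.16 degrees, less where a joint would pass 70% of its speed; a pose out of reach is approached as far as the arm can. A call with a number of a shift or a turn outside -1 to 1 is refused whole. A call with a gripper value outside its range is refused whole. The fingers move at their own pace and stop on an object; "newtons" is the grip in N (left out, the last holds). Time passes only in rows, so rows that do not move let the fingers close. It gives the time, the measured TCP pose, the force, the opening and the grip force at its end, in the units of the state.
- status.observe(): the state, without advancing time (a new reading comes with each control period).
- imaging.get_image(name): name is "scene" or "side" or "wrist"; returns the picture (384x512x3 uint8, red, green, blue); there is no depth.
- imaging.calibration(name): a dict with "K" (3x3 intrinsics, pixels), "eye" and "orientation" of the camera in the world; the wrist camera has in their place "mount" (4x4, takes a point from camera to tool coordinates, whose origin is the TCP and whose axes are the flange's). Camera axes: x right, y down, z forward; pixel columns grow to the right and rows downward; lengths in m; the calibration is good to about 2 mm. The wrist camera is an equidistant fisheye: a pixel r from the principal point sees the ray r / f radians off the axis. A picture is of the moment at which its call begins: read the wrist's pose just before it. calibration takes no time and is no camera call.
- robot.finish_job(): hands the job in; it is judged then, once.
The state is a dict: "clock": time; "joint_positions": joint angles; "dq": joint speeds; "joint_efforts": joint torques, N m; "tool_pos": TCP position; "tcp_rot": TCP orientation; "contact_force": force on the tool from outside, world axes, zero at the start; "torque": the same for the moment, N m; "grip_width": finger opening in m; "finger_force": force on a finger pad.
Only numpy, scipy, OpenCV 4.12 (cv2) and the standard library are available. Lean on these libraries where they do the work, as an engineer would, in place of code of your own. Each camera call takes 0.05 s, during which the arm holds its last target. There are 200 camera calls.

### The job

Put the loose cover board on the open wooden tool chest: lift it (the blue batten is there to grip), hold it angled with the tongue edge low, push the tongue fully into the groove under the chest's near rail against the sprung strip, and keep pushing while you lower the board flat until the steel catch snaps over its far edge. Work gently, keeping all the contact forces between board and chest, wedging included, below 35 N in sum, leave the other things on the bench alone, and let go of the board at the end.

Things in the scene. Friction and masses are not known exactly. Their poses are not given: they have to be found in the camera images.
- cover: Loose cover board, light wood, 184 x 130 mm, 0.2-0.45 kg. Origin: centre of underside, tongue included; x runs from tongue edge to far edge, z up. Main board x -72 to +92, 16 thick. Dark tongue: x -92 to -72, full width, 6 thick, flush with the underside. Starts flat on the bench, tongue towards the robot, left or right of the chest.
- cover_tongue (a point): Lower edge of the tongue's tip, mid-width: (-92, 0, 0) mm in the cover's frame; cover's axes.
- cover_grip (a point): Grip point in the blue batten on the cover's top: (+20, 0, 38) mm in the cover's frame. Batten: x +10 to +30 (20 wide), y -45 to +45, z 16 (board top) to 54 mm.
- mount: Steel plate fixed to the bench, 270 x 176 x 6 mm; origin: centre of underside, z up. The open wooden chest (210 x 154, height 74) is clamped on it, aligned, centred in y, but anywhere up to 15 mm nearer or farther along x than nominal: its x is not reported, find it by feel or by eye. x runs from the chest's grooved rail (robot's side) to its catch. Seated cover's origin: nominally (+1, 0, 58).
- groove_nominal (a point): Nominal point, fixed on the plate at (-93, 0, 58) mm: back wall of the groove, ledge height, mid-width, if the chest were centred (true place up to 15 mm off in x). Groove 14 deep, mouth facing +x, floor level, 7.5 high at the back, 11 at the mouth, rail top at +22. Insert with the board angled 10 to 20 deg, far edge high (flatter hits the catch, over 22 deg its shoulder hits the rail).
- wall_nominal (a point): Nominal point at (+93, 0, 58) mm on the plate: far wall's inner face, wall top 10 higher. The cover (184) lies on the level ledge between groove back and far wall (186), with 4 play each side between cheeks 8 high. A brass strip 3 proud of the groove's back yields 3 mm (1.5 to 4.5 N), then solid; keep it pressed over 1 mm while lowering, else the far edge lands on the far wall.
- catch (a joint): Sprung steel catch, 44 mm wide, mid far wall: outward slide in m along the chest's +x, 0 at rest, max 0.008. Its nose overhangs the seated cover's far edge by 4 mm, 1.5 above the cover's top; its bevel rises outward to 10 above that. A board pressed down past it (about 4 to 10 N at the far edge) drives it aside; it then snaps back towards 0 over the board.
- oil_bottle: Bystander, leave alone: red oil bottle, diameter 60, height 190, upright (mm).
- screw_jar: Bystander, leave alone: glass jar with steel cap, diameter 72, height 110, upright (mm).
- tape_roll: Bystander, leave alone: yellow ring of tape, outer diameter 90, height 25, lying flat (mm).
- screwdriver: Bystander, leave alone: screwdriver lying flat (mm).
- wrench: Bystander, leave alone: steel wrench lying flat (mm).
- parts_bowl: Bystander, leave alone: white bowl, diameter 110, height 55 (mm).
- offcut: Bystander, leave alone: offcut of light wood 50 x 90 x 20, lying flat (mm).
Mind the look-alikes: they are no part of the job. Leave any turquoise or yellow look-alike of the cover alone.

How it is judged:
By the outcome, as a careful person would: the job done as asked, in the order asked, and still so for the second after the job is handed in, with the robot touching nothing.
It also fails if it takes over 58 s, if anything falls off the work surface, if the arm or the gripper's body presses on something with over 40 N, if the wrist force passes 120 N, or if a joint passes its speed limit or range.

## Working session

There is one attempt and no reset: what is moved stays moved. The work goes in short steps, Python scripts to look and compute and a tool call to move; the robot and the scene stay as the last step left them, time stands still between calls to the robot, and variables do not carry over. Pictures are saved under pics/ and viewed, at most 10 in all, crops included, and the job is handed in when it is done.

Besides the shell and the picture viewer there is one more tool, called after ">>>" as name(argument=value, ...), one argument or row to a line, values as JSON. servo_tool: Moves the arm, as the interface text tells. Scaled input: -1 to 1 covers 0.025 m each way for a shift and 4 degrees each way for a turn. Its arguments: {"type":"object","properties":{"plan":{"type":"array"},"newtons":{"type":"number"}},"required":["plan"]}

```bash
mkdir -p pics; ls
python3 - <<'E'
from rig import status, imaging
import cv2,numpy as np
print(status.observe())
for n in("scene","side","wrist"):
    im=imaging.get_image(n); cv2.imwrite(f"pics/{n}0.png",im[:,:,::-1]); print(n,imaging.calibration(n))
a=[cv2.imread(f"pics/{n}0.png") for n in("scene","side")]
E
```

```text
pics
{'clock': 0.0, 'joint_positions': array([-1.40801845e+00,  3.42730538e-01,  1.52503677e+00, -2.68852973e-05,
        1.27538963e+00, -1.46010100e-01]), 'dq': array([ 0.00058107,  0.00153339,  0.00032102, -0.00160758,  0.00113067,
       -0.00063097]), 'joint_efforts': array([-9.28109803e-04, -4.33670533e+01, -2.46015197e+01, -2.68760568e-04,
        7.93789281e-03, -2.52495710e-05]), 'tool_pos': array([ 0.15949653, -0.49978846,  0.24961499]), 'tcp_rot': array([-3.10267581e+00, -4.82889931e-01,  6.09610383e-05]), 'contact_force': array([0.14613925, 0.9400434 , 0.64613442]), 'torque': array([-0.04124397,  0.01562549, -0.00638733]), 'finger_force': 0.0, 'grip_width': 0.08543058957114712}
scene {'K': array([[493.95571057,   0.        , 256.98326992],
       [  0.        , 493.95571057, 194.47734387],
       [  0.        ,   0.        ,   1.        ]]), 'eye': array([ 1.33433363, -0.12785263,  1.4324079 ]), 'orientation': array([-2.08359298, -1.72329307,  0.47610215])}
side {'K': array([[451.4404957 ,   0.        , 257.80567816],
       [  0.        , 451.4404957 , 189.44972613],
       [  0.        ,   0.        ,   1.        ]]), 'eye': array([-0.21151801,  0.83792863,  0.9597645 ]), 'orientation': array([-0.93409165,  2.40749412, -1.1759916 ])}
wrist {'K': array([[297.31863964,   0.        , 259.68980689],
       [  0.        , 297.31863964, 191.11561214],
       [  0.        ,   0.        ,   1.        ]]), 'mount': array([[ 7.47831695e-04, -9.66426081e-01, -2.56943712e-01,
         6.45741538e-02],
       [ 9.99999719e-01,  7.38335536e-04,  1.33432981e-04,
         2.35866686e-04],
       [ 6.07575604e-05, -2.56943740e-01,  9.66426361e-01,
        -1.24482054e-01],
       [ 0.00000000e+00,  0.00000000e+00,  0.00000000e+00,
         1.00000000e+00]])}
```

View pics/scene0.png

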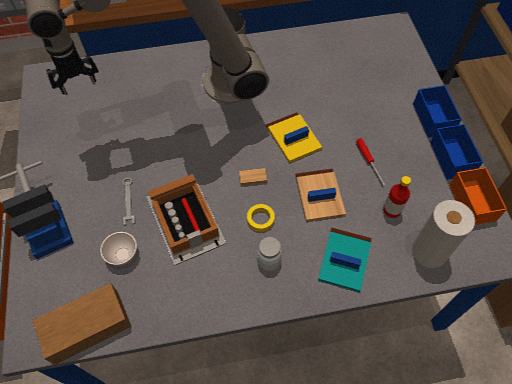

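View pics/side0.png

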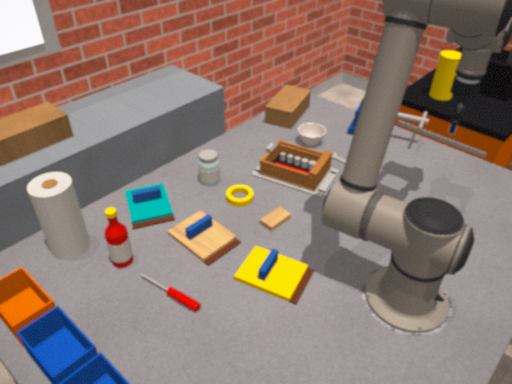

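The scene view shows the wooden cover at about (321,195), its blue batten at (321,194), and the chest at about (187,218). Turquoise and yellow are look-alikes. I'll zoom in and measure.

```bash
cat > h.py <<'E'
import numpy as np, cv2
from scipy.spatial.transform import Rotation as R
from rig import status, imaging
def ray(n,u,v,st=None):
    c=imaging.calibration(n); K=c["K"]; x=(u-K[0,2])/K[0,0]; y=(v-K[1,2])/K[1,1]
    if n=="wrist":
        r=np.hypot(x,y); s=np.sinc(r/np.pi)
        d=np.array([x*s,y*s,np.cos(r)]); M=c["mount"]; Rt=R.from_rotvec(st["tcp_rot"]).as_matrix()
        return Rt@M[:3,3]+st["tool_pos"], Rt@(M[:3,:3]@d)
    return c["eye"], R.from_rotvec(c["orientation"]).as_matrix()@np.array([x,y,1])
def onz(n,u,v,z,st=None):
    o,d=ray(n,u,v,st); return o+d*(z-o[2])/d[2]
def proj(n,p,st=None):
    c=imaging.calibration(n);K=c["K"];p=np.asarray(p,float)
    if n=="wrist":
        Rt=R.from_rotvec(st["tcp_rot"]).as_matrix();M=c["mount"]
        q=M[:3,:3].T@(Rt.T@(p-st["tool_pos"])-M[:3,3]); th=np.arctan2(np.hypot(q[0],q[1]),q[2]); a=np.arctan2(q[1],q[0])
        return np.array([K[0,0]*th*np.cos(a)+K[0,2],K[0,0]*th*np.sin(a)+K[1,2]])
    q=R.from_rotvec(c["orientation"]).as_matrix().T@(p-c["eye"]); return K[:2,:2]@(q[:2]/q[2])+K[:2,2]
E
python3 - <<'E'
from h import *
im=cv2.imread("pics/scene0.png"); hsv=cv2.cvtColor(im,cv2.COLOR_BGR2HSV)
cv2.imwrite("pics/crop1.png",cv2.resize(im[160:280,130:370],None,fx=3.3,fy=3.3,interpolation=cv2.INTER_CUBIC))
for n in("scene","side"):
    im=cv2.imread(f"pics/{n}0.png"); h=cv2.cvtColor(im,cv2.COLOR_BGR2HSV)
    m=cv2.inRange(h,(105,120,40),(130,255,255))
    for c in cv2.findContours(m,0,2)[0]:
        if cv2.contourArea(c)>60:
            r=cv2.minAreaRect(c); print(n,np.round(r[0]),np.round(r[1]),[np.round(onz(n,*r[0],z),3) for z in(.045,)])
    m=cv2.inRange(h,(8,60,120),(22,170,255))
    for c in cv2.findContours(m,0,2)[0]:
        if cv2.contourArea(c)>300:
            r=cv2.boxPoints(cv2.minAreaRect(c)); print(n,"wood",cv2.contourArea(c),r.round().tolist(),[onz(n,*p,.016)[:2].round(3).tolist() for p in r])
E
```

```text
scene [ 70. 374.] [62. 19.] [array([ 0.992, -0.591,  0.045])]
scene [462. 302.] [18. 79.] [array([1.002, 0.52 , 0.045])]
scene [345. 260.] [30. 10.] [array([0.815, 0.224, 0.045])]
scene [ 45. 229.] [46. 44.] [array([ 0.538, -0.668,  0.045])]
scene [322. 194.] [10. 28.] [array([0.579, 0.212, 0.045])]
scene [296. 135.] [ 9. 25.] [array([0.33 , 0.185, 0.045])]
scene [446. 129.] [95. 40.] [array([0.406, 0.705, 0.045])]
scene [142.  36.] [ 25. 125.] [array([-0.271, -0.312,  0.045])]
scene [480.  36.] [42. 45.] [array([-0.004,  1.008,  0.045])]
scene [499.  15.] [30. 24.] [array([-0.104,  1.133,  0.045])]
scene [358.  35.] [ 70. 238.] [array([-0.105,  0.537,  0.045])]
scene wood 3352.0 [[26.0, 322.0], [109.0, 283.0], [127.0, 319.0], [44.0, 358.0]] [[0.816, -0.726], [0.74, -0.484], [0.861, -0.439], [0.929, -0.674]]
scene wood 1666.0 [[296.0, 177.0], [336.0, 168.0], [346.0, 213.0], [306.0, 222.0]] [[0.481, 0.152], [0.473, 0.294], [0.646, 0.279], [0.652, 0.144]]
side [ 70. 361.] [112.  56.] [array([0.454, 0.701, 0.045])]
side [268. 264.] [ 8. 31.] [array([0.321, 0.19 , 0.045])]
side [199. 226.] [10. 29.] [array([0.568, 0.216, 0.045])]
side [146. 194.] [10. 25.] [array([0.804, 0.231, 0.045])]
side [354. 120.] [ 5. 28.] [array([ 0.579, -0.644,  0.045])]
side wood 1511.0 [[165.0, 232.0], [191.0, 200.0], [242.0, 240.0], [216.0, 272.0]] [[0.648, 0.283], [0.707, 0.128], [0.456, 0.151], [0.422, 0.29]]
side wood 413.0 [[258.0, 220.0], [282.0, 202.0], [292.0, 216.0], [268.0, 234.0]] [[0.481, 0.053], [0.479, -0.065], [0.413, -0.034], [0.418, 0.079]]
side wood 815.5 [[254.0, 105.0], [297.0, 69.0], [317.0, 93.0], [273.0, 128.0]] [[1.003, -0.5], [1.104, -0.939], [0.872, -0.789], [0.808, -0.404]]
side wood 8130.0 [[-39.0, 55.0], [234.0, -70.0], [276.0, 20.0], [3.0, 146.0]] [[2.514, 0.158], [4.322, -3.763], [1.683, -1.453], [1.475, 0.402]]
```

View pics/crop1.png

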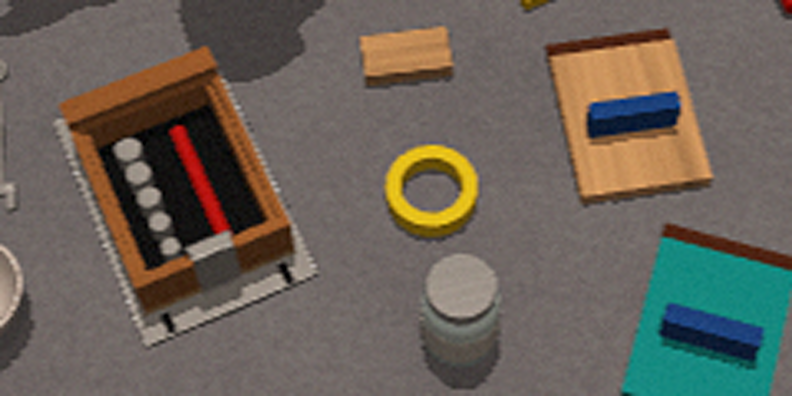

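The crop shows the cover, tongue up-left at crop (550,45) to (668,35), and the plate corners at about (60,120), (315,270) and (150,345).

```bash
cat >> h.py <<'E'
def plan(p,yaw,tilt=0,n=None,z0=None,cmd=None):
    """rows (tool units) from the current/cmd pose to p; tool x at yaw, tool down, tilt about tool x (deg)"""
    st=status.observe(); P0,R0=(st["tool_pos"],R.from_rotvec(st["tcp_rot"])) if cmd is None else cmd
    y=np.radians(yaw); Rg=R.from_matrix(np.array([[np.cos(y),np.sin(y),0],[np.sin(y),-np.cos(y),0],[0,0,-1]]).T.T)*R.from_rotvec([np.radians(tilt),0,0])
    rv=(R0.inv()*Rg).as_rotvec(); d=np.asarray(p)-P0
    n=n or int(np.ceil(max(np.abs(d).max()/.022,np.linalg.norm(d)/.024,np.degrees(np.abs(rv)).max()/3.9)))
    Rk=R0; print("rows",n,"turn",np.round(np.degrees(rv)/4/n,3))
    for k in range(n):
        print("  ",np.round(Rk.inv().apply(d/n)/.025,2)); Rk=Rk*R.from_rotvec(rv/n)
        if np.linalg.norm(rv)<1e-3: break
def pose(): 
    st=status.observe(); m=R.from_rotvec(st["tcp_rot"]).as_matrix()
    print("t",round(st["clock"],2),"p",st["tool_pos"].round(4),"yaw",np.degrees(np.arctan2(m[1,0],m[0,0])).round(2),"z",m[:,2].round(4),"F",st["contact_force"].round(1),"T",st["torque"].round(2),"w",round(st["grip_width"],4)); return st
E
python3 - <<'E'
from h import *
f=lambda c:np.array(c)/3.3+[130,160]
P=[onz("scene",*f(c),.006)[:2].round(3) for c in[(60,120),(315,270),(150,345)]]
print("plate",P,np.linalg.norm(P[0]-P[2]),np.linalg.norm(P[1]-P[2]))
C=[onz("scene",*f(c),.016)[:2].round(3) for c in[(555,58),(675,42),(712,182),(583,198)]]
print("cover",C,[np.linalg.norm(C[i]-C[i-1]).round(3) for i in range(4)],np.mean(C,0))
ax=P[2]-P[0]; print("mount yaw",np.degrees(np.arctan2(ax[1],ax[0])), "centre",(P[0]+P[1])/2)
a=C[3]-C[0]+C[2]-C[1]; print("cover yaw",np.degrees(np.arctan2(a[1],a[0])))
plan([.50,.20,.30],82)
E
```

```text
plate [array([ 0.455, -0.348]), array([ 0.669, -0.12 ]), array([ 0.716, -0.284])] 0.26873220871343273 0.1706018757223964
cover [array([0.485, 0.158]), array([0.49 , 0.283]), array([0.654, 0.276]), array([0.647, 0.148])] [np.float64(0.162), np.float64(0.125), np.float64(0.164), np.float64(0.128)] [0.569   0.21625]
mount yaw 13.777690261263974 centre [ 0.562 -0.234]
cover yaw -2.985112842265445
rows 33 turn [-0.    -0.    -0.487]
   [ 0.65 -0.68 -0.06]
   [ 0.67 -0.66 -0.06]
   [ 0.7  -0.64 -0.06]
   [ 0.72 -0.61 -0.06]
   [ 0.74 -0.59 -0.06]
   [ 0.76 -0.56 -0.06]
   [ 0.78 -0.54 -0.06]
   [ 0.79 -0.51 -0.06]
   [ 0.81 -0.48 -0.06]
   [ 0.83 -0.45 -0.06]
   [ 0.84 -0.43 -0.06]
   [ 0.86 -0.4  -0.06]
   [ 0.87 -0.37 -0.06]
   [ 0.88 -0.34 -0.06]
   [ 0.89 -0.31 -0.06]
   [ 0.9  -0.28 -0.06]
   [ 0.91 -0.25 -0.06]
   [ 0.92 -0.22 -0.06]
   [ 0.93 -0.18 -0.06]
   [ 0.93 -0.15 -0.06]
   [ 0.94 -0.12 -0.06]
   [ 0.94 -0.09 -0.06]
   [ 0.94 -0.06 -0.06]
   [ 0.94 -0.03 -0.06]
   [ 0.94  0.01 -0.06]
   [ 0.94  0.04 -0.06]
   [ 0.94  0.07 -0.06]
   [ 0.94  0.1  -0.06]
   [ 0.93  0.13 -0.06]
   [ 0.93  0.17 -0.06]
   [ 0.92  0.2  -0.06]
   [ 0.92  0.23 -0.06]
   [ 0.91  0.26 -0.06]
```

Run:
```python
from h import *
plan([.50,-.27,.33],51.7,n=20)
```

```text
rows 20 turn [-0.001 -0.    -0.425]
   [ 0.79 -0.23 -0.16]
   [ 0.79 -0.21 -0.16]
   [ 0.8  -0.18 -0.16]
   [ 0.81 -0.16 -0.16]
   [ 0.81 -0.14 -0.16]
   [ 0.81 -0.11 -0.16]
   [ 0.82 -0.09 -0.16]
   [ 0.82 -0.06 -0.16]
   [ 0.82 -0.04 -0.16]
   [ 0.82 -0.01 -0.16]
   [ 0.82  0.01 -0.16]
   [ 0.82  0.03 -0.16]
   [ 0.82  0.06 -0.16]
   [ 0.82  0.08 -0.16]
   [ 0.81  0.11 -0.16]
   [ 0.81  0.13 -0.16]
   [ 0.81  0.15 -0.16]
   [ 0.8   0.18 -0.16]
   [ 0.8   0.2  -0.16]
   [ 0.79  0.23 -0.16]
```

>>> servo_tool(
  plan=[
    {"tx": 0.8,"ty": -0.2,"tz": -0.16,"wz": -0.42,"jaw": 1},
    {"tx": 0.8,"ty": -0.2,"tz": -0.16,"wz": -0.42,"jaw": 1},
    {"tx": 0.8,"ty": -0.2,"tz": -0.16,"wz": -0.42,"jaw": 1},
    {"tx": 0.8,"ty": -0.15,"tz": -0.16,"wz": -0.42,"jaw": 1},
    {"tx": 0.8,"ty": -0.15,"tz": -0.16,"wz": -0.42,"jaw": 1},
    {"tx": 0.8,"ty": -0.1,"tz": -0.16,"wz": -0.42,"jaw": 1},
    {"tx": 0.8,"ty": -0.1,"tz": -0.16,"wz": -0.42,"jaw": 1},
    {"tx": 0.8,"ty": -0.05,"tz": -0.16,"wz": -0.42,"jaw": 1},
    {"tx": 0.8,"ty": -0.05,"tz": -0.16,"wz": -0.42,"jaw": 1},
    {"tx": 0.8,"ty": 0,"tz": -0.16,"wz": -0.42,"jaw": 1},
  ],
)

```text
$.plan[0]: bad value
```

>>> servo_tool(
  plan=[
    {"tx": 0.8,"ty": 0,"tz": -0.16,"wz": -0.42,"jaw": 1},
    {"tx": 0.8,"ty": 0.05,"tz": -0.16,"wz": -0.42,"jaw": 1},
    {"tx": 0.8,"ty": 0.05,"tz": -0.16,"wz": -0.42,"jaw": 1},
    {"tx": 0.8,"ty": 0.1,"tz": -0.16,"wz": -0.42,"jaw": 1},
    {"tx": 0.8,"ty": 0.1,"tz": -0.16,"wz": -0.42,"jaw": 1},
    {"tx": 0.8,"ty": 0.15,"tz": -0.16,"wz": -0.42,"jaw": 1},
    {"tx": 0.8,"ty": 0.15,"tz": -0.16,"wz": -0.42,"jaw": 1},
    {"tx": 0.8,"ty": 0.2,"tz": -0.16,"wz": -0.42,"jaw": 1},
    {"tx": 0.8,"ty": 0.2,"tz": -0.16,"wz": -0.42,"jaw": 1},
    {"tx": 0.8,"ty": 0.2,"tz": -0.16,"wz": -0.42,"jaw": 1},
  ],
)

```text
$.plan[0]: bad value
```

Run:
```python
from h import *
import pickle
st=pose(); im=imaging.get_image("wrist"); cv2.imwrite("pics/w1.png",im[:,:,::-1]); pickle.dump(st,open("w1.pkl","wb"))
cv2.imwrite("pics/w1b.png",cv2.resize(im[:,:,::-1],(800,600),interpolation=cv2.INTER_CUBIC))
plan([.56,.20,.26],87)
```

```text
t 0.15 p [ 0.1595 -0.4999  0.2498] yaw 17.69 z [-2.0e-04  1.1e-03 -1.0e+00] F [-0.2  0.6 -0.3] T [-0.01 -0.02  0.01] w 0.0855
rows 34 turn [-0.   -0.   -0.51]
   [ 0.7  -0.64 -0.01]
   [ 0.72 -0.62 -0.01]
   [ 0.74 -0.59 -0.01]
   [ 0.76 -0.56 -0.01]
   [ 0.78 -0.54 -0.01]
   [ 0.8  -0.51 -0.01]
   [ 0.82 -0.48 -0.01]
   [ 0.84 -0.45 -0.01]
   [ 0.85 -0.42 -0.01]
   [ 0.87 -0.39 -0.01]
   [ 0.88 -0.36 -0.01]
   [ 0.89 -0.33 -0.01]
   [ 0.9  -0.29 -0.01]
   [ 0.91 -0.26 -0.01]
   [ 0.92 -0.23 -0.01]
   [ 0.93 -0.2  -0.01]
   [ 0.93 -0.16 -0.01]
   [ 0.94 -0.13 -0.01]
   [ 0.94 -0.1  -0.01]
   [ 0.95 -0.06 -0.01]
   [ 0.95 -0.03 -0.01]
   [ 0.95  0.   -0.01]
   [ 0.95  0.04 -0.01]
   [ 0.95  0.07 -0.01]
   [ 0.94  0.11 -0.01]
   [ 0.94  0.14 -0.01]
   [ 0.93  0.17 -0.01]
   [ 0.93  0.21 -0.01]
   [ 0.92  0.24 -0.01]
   [ 0.91  0.27 -0.01]
   [ 0.9   0.3  -0.01]
   [ 0.89  0.33 -0.01]
   [ 0.88  0.37 -0.01]
   [ 0.86  0.4  -0.01]
```

View pics/w1b.png

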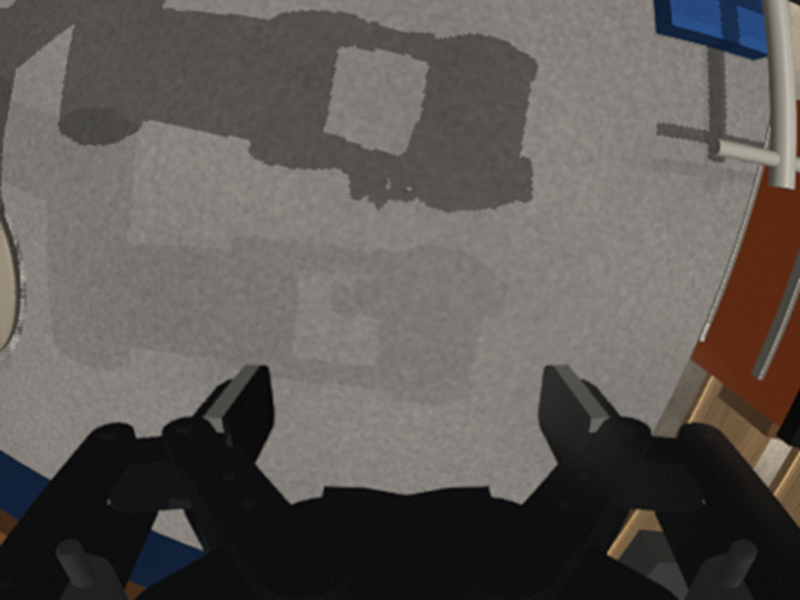

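The first move was refused because keys were missing, so this picture shows only bare bench and the fingers. Resending with every key filled in.

>>> servo_tool(
  plan=[
    {"tx": 0.8,"ty": -0.2,"tz": -0.16,"wx": 0,"wy": 0,"wz": -0.42,"jaw": 1},
    {"tx": 0.8,"ty": -0.2,"tz": -0.16,"wx": 0,"wy": 0,"wz": -0.42,"jaw": 1},
    {"tx": 0.8,"ty": -0.2,"tz": -0.16,"wx": 0,"wy": 0,"wz": -0.42,"jaw": 1},
    {"tx": 0.8,"ty": -0.15,"tz": -0.16,"wx": 0,"wy": 0,"wz": -0.42,"jaw": 1},
    {"tx": 0.8,"ty": -0.15,"tz": -0.16,"wx": 0,"wy": 0,"wz": -0.42,"jaw": 1},
    {"tx": 0.8,"ty": -0.1,"tz": -0.16,"wx": 0,"wy": 0,"wz": -0.42,"jaw": 1},
    {"tx": 0.8,"ty": -0.1,"tz": -0.16,"wx": 0,"wy": 0,"wz": -0.42,"jaw": 1},
    {"tx": 0.8,"ty": -0.05,"tz": -0.16,"wx": 0,"wy": 0,"wz": -0.42,"jaw": 1},
    {"tx": 0.8,"ty": -0.05,"tz": -0.16,"wx": 0,"wy": 0,"wz": -0.42,"jaw": 1},
    {"tx": 0.8,"ty": 0,"tz": -0.16,"wx": 0,"wy": 0,"wz": -0.42,"jaw": 1},
  ],
)

```text
clock: 1.03
tool_pos: [0.329, -0.3867, 0.2904]
tcp_rot: [-2.999, -0.934, 0.0]
contact_force: [0.8, -0.5, -0.4]
grip_width: 0.0856
finger_force: 0.0
```

>>> servo_tool(
  plan=[
    {"tx": 0.8,"ty": 0,"tz": -0.16,"wx": 0,"wy": 0,"wz": -0.42,"jaw": 1},
    {"tx": 0.8,"ty": 0.05,"tz": -0.16,"wx": 0,"wy": 0,"wz": -0.42,"jaw": 1},
    {"tx": 0.8,"ty": 0.05,"tz": -0.16,"wx": 0,"wy": 0,"wz": -0.42,"jaw": 1},
    {"tx": 0.8,"ty": 0.1,"tz": -0.16,"wx": 0,"wy": 0,"wz": -0.42,"jaw": 1},
    {"tx": 0.8,"ty": 0.1,"tz": -0.16,"wx": 0,"wy": 0,"wz": -0.42,"jaw": 1},
    {"tx": 0.8,"ty": 0.15,"tz": -0.16,"wx": 0,"wy": 0,"wz": -0.42,"jaw": 1},
    {"tx": 0.8,"ty": 0.15,"tz": -0.16,"wx": 0,"wy": 0,"wz": -0.42,"jaw": 1},
    {"tx": 0.8,"ty": 0.2,"tz": -0.16,"wx": 0,"wy": 0,"wz": -0.42,"jaw": 1},
    {"tx": 0.8,"ty": 0.2,"tz": -0.16,"wx": 0,"wy": 0,"wz": -0.42,"jaw": 1},
    {"tx": 0.4,"ty": 0.1,"tz": -0.1,"wx": 0,"wy": 0,"wz": -0.42,"jaw": 1},
  ],
)

```text
clock: 1.87
tool_pos: [0.4905, -0.28, 0.3289]
tcp_rot: [-2.83, -1.364, -0.001]
contact_force: [-0.2, -0.1, -0.1]
grip_width: 0.0854
finger_force: 0.0
```

Run:
```python
from h import *
import pickle
st=pose(); im=imaging.get_image("wrist"); cv2.imwrite("pics/w2.png",im[:,:,::-1]); pickle.dump(st,open("w2.pkl","wb"))
cv2.imwrite("pics/w2b.png",cv2.resize(im[:,:,::-1],(800,600),interpolation=cv2.INTER_CUBIC))
plan([.56,.20,.26],87)
```

```text
t 1.87 p [ 0.4905 -0.28    0.3289] yaw 51.47 z [ 5.e-04  4.e-04 -1.e+00] F [-0.2 -0.1 -0.1] T [ 0.05 -0.01  0.03] w 0.0854
rows 22 turn [ 0.001 -0.001 -0.402]
   [ 0.76 -0.44  0.13]
   [ 0.77 -0.42  0.13]
   [ 0.78 -0.4   0.13]
   [ 0.8  -0.38  0.13]
   [ 0.81 -0.35  0.13]
   [ 0.82 -0.33  0.13]
   [ 0.82 -0.31  0.13]
   [ 0.83 -0.29  0.13]
   [ 0.84 -0.26  0.13]
   [ 0.85 -0.24  0.13]
   [ 0.85 -0.21  0.13]
   [ 0.86 -0.19  0.13]
   [ 0.86 -0.17  0.13]
   [ 0.87 -0.14  0.13]
   [ 0.87 -0.12  0.13]
   [ 0.88 -0.09  0.13]
   [ 0.88 -0.07  0.13]
   [ 0.88 -0.04  0.13]
   [ 0.88 -0.02  0.13]
   [0.88 0.01 0.13]
   [0.88 0.03 0.13]
   [0.88 0.05 0.13]
```

View pics/w2b.png

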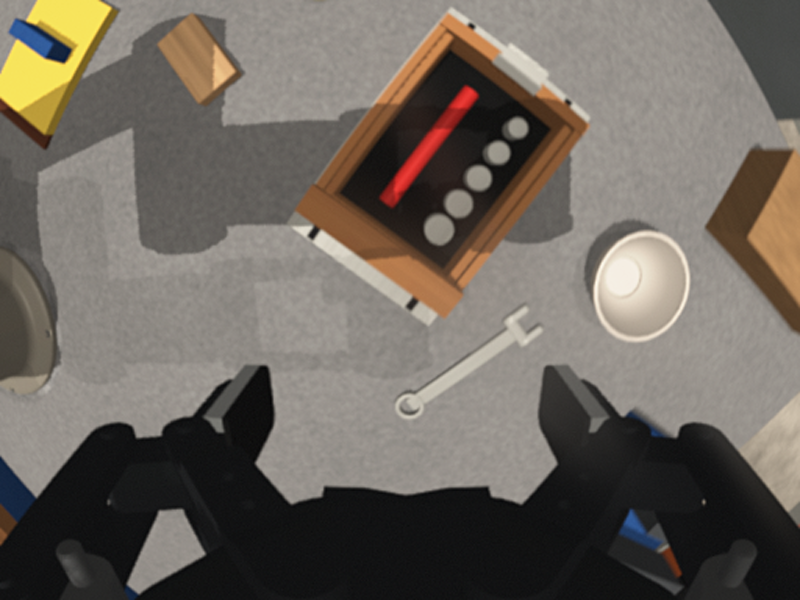

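The wrist view shows the chest with its near rail from (312,185) to (462,292), the plate corners at (292,222), (430,325), (452,10) and (588,118), and the catch at (523,68). I'll zoom on the near rail while moving on.

>>> servo_tool(
  plan=[
    {"tx": 0.78,"ty": -0.42,"tz": 0.13,"wx": 0,"wy": 0,"wz": -0.4,"jaw": 1},
    {"tx": 0.78,"ty": -0.42,"tz": 0.13,"wx": 0,"wy": 0,"wz": -0.4,"jaw": 1},
    {"tx": 0.78,"ty": -0.4,"tz": 0.13,"wx": 0,"wy": 0,"wz": -0.4,"jaw": 1},
    {"tx": 0.8,"ty": -0.38,"tz": 0.13,"wx": 0,"wy": 0,"wz": -0.4,"jaw": 1},
    {"tx": 0.8,"ty": -0.35,"tz": 0.13,"wx": 0,"wy": 0,"wz": -0.4,"jaw": 1},
    {"tx": 0.82,"ty": -0.33,"tz": 0.13,"wx": 0,"wy": 0,"wz": -0.4,"jaw": 1},
    {"tx": 0.82,"ty": -0.3,"tz": 0.13,"wx": 0,"wy": 0,"wz": -0.4,"jaw": 1},
    {"tx": 0.83,"ty": -0.28,"tz": 0.13,"wx": 0,"wy": 0,"wz": -0.4,"jaw": 1},
    {"tx": 0.84,"ty": -0.25,"tz": 0.13,"wx": 0,"wy": 0,"wz": -0.4,"jaw": 1},
    {"tx": 0.85,"ty": -0.23,"tz": 0.13,"wx": 0,"wy": 0,"wz": -0.4,"jaw": 1},
  ],
)

```text
clock: 2.75
tool_pos: [0.5228, -0.0638, 0.2959]
tcp_rot: [2.615, 1.741, -0.001]
contact_force: [0.3, 0.2, -0.0]
grip_width: 0.0858
finger_force: 0.0
```

>>> servo_tool(
  plan=[
    {"tx": 0.85,"ty": -0.2,"tz": 0.13,"wx": 0,"wy": 0,"wz": -0.4,"jaw": 1},
    {"tx": 0.86,"ty": -0.2,"tz": 0.13,"wx": 0,"wy": 0,"wz": -0.4,"jaw": 1},
    {"tx": 0.86,"ty": -0.16,"tz": 0.13,"wx": 0,"wy": 0,"wz": -0.4,"jaw": 1},
    {"tx": 0.87,"ty": -0.14,"tz": 0.13,"wx": 0,"wy": 0,"wz": -0.4,"jaw": 1},
    {"tx": 0.87,"ty": -0.12,"tz": 0.13,"wx": 0,"wy": 0,"wz": -0.4,"jaw": 1},
    {"tx": 0.88,"ty": -0.1,"tz": 0.13,"wx": 0,"wy": 0,"wz": -0.4,"jaw": 1},
    {"tx": 0.88,"ty": -0.06,"tz": 0.13,"wx": 0,"wy": 0,"wz": -0.4,"jaw": 1},
    {"tx": 0.88,"ty": -0.04,"tz": 0.13,"wx": 0,"wy": 0,"wz": -0.4,"jaw": 1},
    {"tx": 0.88,"ty": -0.02,"tz": 0.13,"wx": 0,"wy": 0,"wz": -0.4,"jaw": 1},
    {"tx": 0.6,"ty": 0,"tz": 0.13,"wx": 0,"wy": 0,"wz": -0.4,"jaw": 1},
  ],
)

```text
clock: 3.58
tool_pos: [0.5554, 0.1473, 0.2633]
tcp_rot: [-2.346, -2.089, 0.001]
contact_force: [0.6, -0.1, 0.2]
grip_width: 0.0854
finger_force: 0.0
```

Run:
```python
from h import *
import pickle
s2=pickle.load(open("w2.pkl","rb")); im=cv2.imread("pics/w2.png")
cv2.imwrite("pics/crop2.png",cv2.resize(im[112:212,180:310],None,fx=6,fy=6,interpolation=cv2.INTER_CUBIC))
P=np.array([onz("wrist",*(np.array(c)*.64),.006,s2)[:2] for c in[(292,222),(430,325),(588,118),(452,10)]])
print("plate",P.round(3).tolist(),"centre",P.mean(0).round(4),[np.linalg.norm(P[i]-P[i-1]).round(3) for i in range(4)])
a=P[2]-P[1]+P[3]-P[0]; b=P[0]-P[1]+P[3]-P[2]; print("yaw",np.degrees(np.arctan2(a[1],a[0])),np.degrees(np.arctan2(-b[0],b[1])))
st=pose(); im=imaging.get_image("wrist")[:,:,::-1]; cv2.imwrite("pics/w3.png",im); pickle.dump(st,open("w3.pkl","wb"))
h=cv2.cvtColor(im,cv2.COLOR_BGR2HSV)
cs=cv2.findContours(cv2.inRange(h,(105,120,40),(130,255,255)),0,2)[0]
for c in cs:
    if cv2.contourArea(c)>500:
        r=cv2.minAreaRect(c); b=cv2.boxPoints(r); print("blue",np.round(r[0]),np.round(r[1]),[onz("wrist",*p,.054,st)[:2].round(4).tolist() for p in b],onz("wrist",*r[0],.054,st).round(4))
cs=cv2.findContours(cv2.inRange(h,(8,50,90),(24,190,255)),0,2)[0]
for c in cs:
    if cv2.contourArea(c)>3000:
        r=cv2.minAreaRect(c); b=cv2.boxPoints(r); q=np.array([onz("wrist",*p,.016,st)[:2] for p in b]); print("wood",np.round(b).tolist(),q.round(4).tolist(),[np.linalg.norm(q[i]-q[i-1]).round(3) for i in range(4)])
```

```text
plate [[0.418, -0.192], [0.459, -0.359], [0.715, -0.29], [0.672, -0.124]] centre [ 0.5658 -0.2413] [np.float64(0.263), np.float64(0.172), np.float64(0.266), np.float64(0.171)]
yaw 15.104831662698754 14.20364765851196
t 3.58 p [0.5554 0.1473 0.2633] yaw 83.38 z [-6.e-04 -1.e-04 -1.e+00] F [ 0.6 -0.1  0.2] T [-0.01  0.07 -0.04] w 0.0854
blue [ 87. 162.] [65. 24.] [[0.3051, 0.2252], [0.3432, 0.2303], [0.3663, 0.1493], [0.3291, 0.1408]] [0.3375 0.1862 0.054 ]
blue [270. 107.] [67. 16.] [[0.5673, 0.2549], [0.5846, 0.2548], [0.5835, 0.1796], [0.5659, 0.1798]] [0.5752 0.2172 0.054 ]
blue [445.  91.] [23. 65.] [[0.7648, 0.1929], [0.8062, 0.2715], [0.8434, 0.2639], [0.7991, 0.1824]] [0.8013 0.2266 0.054 ]
wood [[278.0, 291.0], [278.0, 227.0], [342.0, 227.0], [342.0, 291.0]] [[0.5607, -0.0425], [0.5701, 0.0606], [0.6583, 0.0491], [0.6582, -0.0583]] [np.float64(0.099), np.float64(0.104), np.float64(0.089), np.float64(0.107)]
wood [[29.0, 136.0], [120.0, 92.0], [162.0, 180.0], [70.0, 224.0]] [[0.202, 0.2429], [0.3834, 0.2688], [0.4242, 0.1432], [0.2509, 0.0945]] [np.float64(0.156), np.float64(0.183), np.float64(0.132), np.float64(0.18)]
wood [[178.0, 66.0], [323.0, 54.0], [332.0, 160.0], [187.0, 172.0]] [[0.4675, 0.2868], [0.6508, 0.28], [0.6489, 0.144], [0.46, 0.1497]] [np.float64(0.137), np.float64(0.183), np.float64(0.136), np.float64(0.189)]
```

View pics/crop2.png

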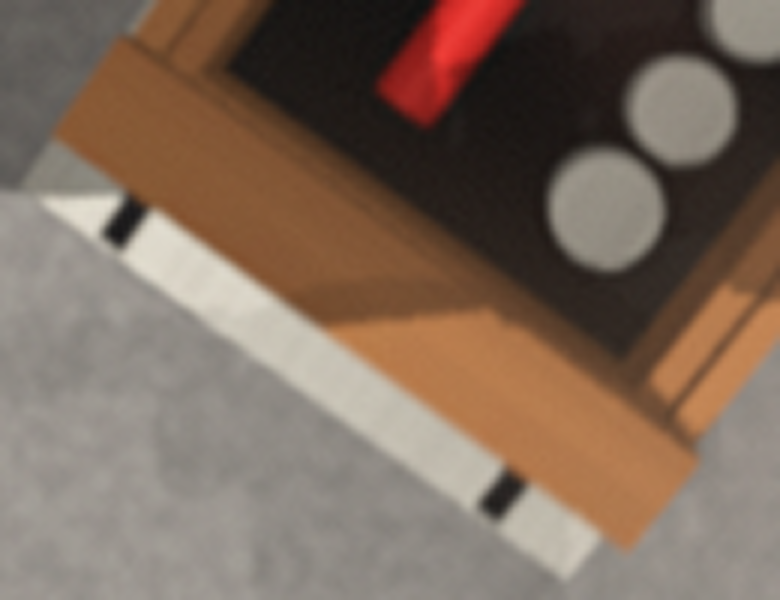

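View pics/w3.png

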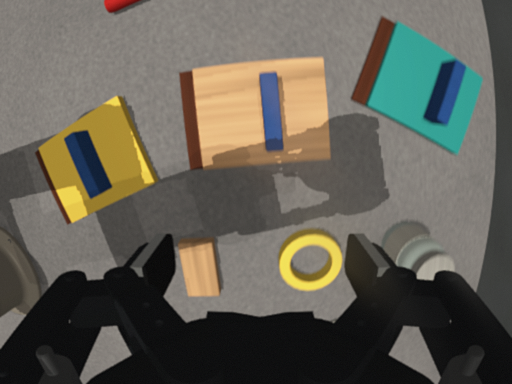

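Crop2 gives the rail-top corners at (122,38), (697,460), (630,548) and (55,135). w3 shows the cover with its tongue on the left at about (190,120) and its batten at (271,111).

Run:
```python
from h import *
import pickle
s2=pickle.load(open("w2.pkl","rb")); f=lambda c:np.array(c)/6+[180,112]-.4
P=np.array([onz("wrist",*f(c),.080,s2)[:2] for c in[(122,38),(697,460),(630,548),(55,135)]])
print("rail",P.round(4).tolist(),[np.linalg.norm(P[i]-P[i-1]).round(4) for i in range(4)])
y=P[0]-P[1]+P[3]-P[2]; x=np.array([y[1],-y[0]])/np.linalg.norm(y); print("yaw",np.degrees(np.arctan2(x[1],x[0])),"outer mid",(P[2]+P[3])/2,"inner mid",(P[0]+P[1])/2)
# far wall outer top edge corners in w2b
Q=np.array([onz("wrist",*(np.array(c)*.64),.074,s2)[:2] for c in[(450,14),(588,125)]]); print(Q.round(4).tolist(),((Q.mean(0)-(P[2]+P[3])/2)@x).round(4), np.linalg.norm(Q[0]-Q[1]))
Z=np.array([0.5658,-.2413]); print("chest offs (outer near edge in mount +105)",((P[2]+P[3])/2-Z)@x+.105)
# cover outline in w3
s3=pickle.load(open("w3.pkl","rb")); C=np.array([onz("wrist",*c,.016,s3)[:2] for c in[(193,70),(323,58),(330,158),(202,167)]])
T=np.array([onz("wrist",*c,.006,s3)[:2] for c in[(180,72),(189,168)]]); print("cover",C.round(4).tolist(),T.round(4).tolist(),[np.linalg.norm(C[i]-C[i-1]).round(4) for i in range(4)])
a=C[1]-C[0]+C[2]-C[3];print("yaw",np.degrees(np.arctan2(a[1],a[0])),C.mean(0))
plan([.574,.2175,.12],87,n=7)
```

```text
rail [[0.4694, -0.1856], [0.5081, -0.3333], [0.4846, -0.3401], [0.445, -0.192]] [np.float64(0.0252), np.float64(0.1527), np.float64(0.0245), np.float64(0.1533)]
yaw 14.83051342312074 outer mid [ 0.46480228 -0.26605938] inner mid [ 0.48875622 -0.25946493]
[[0.6465, -0.142], [0.6831, -0.2853]] 0.2067 0.1479460056112645
chest offs (outer near edge in mount +105) 0.0010293656026933579
cover [[0.4865, 0.2783], [0.6496, 0.275], [0.6461, 0.1465], [0.4813, 0.1535]] [[0.4669, 0.2805], [0.4613, 0.1528]] [np.float64(0.1249), np.float64(0.1632), np.float64(0.1285), np.float64(0.165)]
yaw -1.7897870754478857 [0.56586751 0.21331173]
rows 7 turn [-0.003 -0.002 -0.123]
   [0.4  0.06 0.81]
   [0.4  0.07 0.81]
   [0.4  0.07 0.81]
   [0.4  0.07 0.81]
   [0.4  0.08 0.81]
   [0.4  0.08 0.81]
   [0.4  0.08 0.81]
```

>>> servo_tool(
  plan=[
    {"tx": 0.39,"ty": 0.09,"tz": 0.85,"wx": 0,"wy": 0,"wz": -0.18,"jaw": 1},
    {"tx": 0.39,"ty": 0.09,"tz": 0.85,"wx": 0,"wy": 0,"wz": -0.18,"jaw": 1},
    {"tx": 0.39,"ty": 0.09,"tz": 0.85,"wx": 0,"wy": 0,"wz": -0.18,"jaw": 1},
    {"tx": 0.39,"ty": 0.09,"tz": 0.85,"wx": 0,"wy": 0,"wz": -0.18,"jaw": 1},
    {"tx": 0.39,"ty": 0.09,"tz": 0.85,"wx": 0,"wy": 0,"wz": -0.18,"jaw": 1},
    {"tx": 0.39,"ty": 0.09,"tz": 0.85,"wx": 0,"wy": 0,"wz": -0.18,"jaw": 1},
    {"tx": 0.39,"ty": 0.09,"tz": 0.85,"wx": 0,"wy": 0,"wz": -0.18,"jaw": 1},
    {"tx": 0,"ty": 0,"tz": 0.5,"wx": 0,"wy": 0,"wz": 0,"jaw": 1},
  ],
)

```text
clock: 4.3
tool_pos: [0.5759, 0.2131, 0.0999]
tcp_rot: [-2.252, -2.189, 0.004]
contact_force: [-0.7, -0.4, 0.2]
grip_width: 0.0856
finger_force: 0.0
```

Run:
```python
from h import *
import pickle
st=pose(); im=imaging.get_image("wrist")[:,:,::-1]; cv2.imwrite("pics/w4.png",im)
h=cv2.cvtColor(im,cv2.COLOR_BGR2HSV)
for c in cv2.findContours(cv2.inRange(h,(105,120,40),(130,255,255)),0,2)[0]:
    if cv2.contourArea(c)>800:
        p=[onz("wrist",*q[0],.054,st)[:2] for q in c]; r=cv2.minAreaRect((np.array(p)*1e3).astype(np.float32)); print("blue",r)
plan([.5755,.215,.038],88.5,n=3)
```

```text
t 4.3 p [0.5759 0.2131 0.0999] yaw 88.36 z [-2.8e-03 -8.0e-04 -1.0e+00] F [-0.7 -0.4  0.2] T [-0.04  0.03 -0.04] w 0.0856
blue ((365.59771728515625, 181.3253936767578), (99.77079772949219, 48.184478759765625), 65.00096893310547)
blue ((763.5628051757812, 212.0599822998047), (31.269521713256836, 60.527244567871094), 16.238422393798828)
blue ((575.6357421875, 211.55441284179688), (85.93840789794922, 18.532400131225586), 88.44561767578125)
rows 3 turn [-0.031  0.01  -0.014]
   [0.04 0.01 0.8 ]
   [0.04 0.01 0.8 ]
   [0.04 0.01 0.8 ]
```

>>> servo_tool(
  newtons=80,
  plan=[
    {"tx": 0,"ty": 0,"tz": 0.8,"wx": 0,"wy": 0,"wz": 0,"jaw": 1},
    {"tx": 0,"ty": 0,"tz": 0.8,"wx": 0,"wy": 0,"wz": 0,"jaw": 1},
    {"tx": 0,"ty": 0,"tz": 0.8,"wx": 0,"wy": 0,"wz": 0,"jaw": 1},
    {"tx": 0,"ty": 0,"tz": 0.08,"wx": 0,"wy": 0,"wz": 0,"jaw": 0.5},
    {"tx": 0,"ty": 0,"tz": 0,"wx": 0,"wy": 0,"wz": 0,"jaw": 0.3},
    {"tx": 0,"ty": 0,"tz": 0,"wx": 0,"wy": 0,"wz": 0,"jaw": 0.1},
    {"tx": 0,"ty": 0,"tz": 0,"wx": 0,"wy": 0,"wz": 0,"jaw": 0},
    {"tx": 0,"ty": 0,"tz": 0,"wx": 0,"wy": 0,"wz": 0,"jaw": 0},
    {"tx": 0,"ty": 0,"tz": 0,"wx": 0,"wy": 0,"wz": 0,"jaw": 0},
    {"tx": 0,"ty": 0,"tz": 0,"wx": 0,"wy": 0,"wz": 0,"jaw": 0},
  ],
)

```text
clock: 5.18
tool_pos: [0.5772, 0.2133, 0.0421]
tcp_rot: [2.253, 2.188, 0.003]
contact_force: [-1.2, -0.5, 5.8]
grip_width: 0.0187
finger_force: 79.6
```

>>> servo_tool(
  plan=[
    {"tx": 0,"ty": 0,"tz": 0,"wx": 0,"wy": 0,"wz": 0,"jaw": 0},
    {"tx": 0,"ty": 0,"tz": 0,"wx": 0,"wy": 0,"wz": 0,"jaw": 0},
    {"tx": 0,"ty": 0,"tz": 0,"wx": 0,"wy": 0,"wz": 0,"jaw": 0},
    {"tx": 0,"ty": 0,"tz": 0,"wx": 0,"wy": 0,"wz": 0,"jaw": 0},
  ],
)

```text
clock: 5.52
tool_pos: [0.5772, 0.2133, 0.0421]
tcp_rot: [2.253, 2.188, 0.003]
contact_force: [-1.1, -0.8, 6.3]
grip_width: 0.0187
finger_force: 79.6
```

>>> servo_tool(
  plan=[
    {"tx": 0,"ty": 0,"tz": -0.4,"wx": 0,"wy": 0,"wz": 0,"jaw": 0},
    {"tx": 0,"ty": 0,"tz": -0.6,"wx": 0,"wy": 0,"wz": 0,"jaw": 0},
    {"tx": 0,"ty": 0,"tz": -0.9,"wx": 0,"wy": 0,"wz": 0,"jaw": 0},
    {"tx": 0,"ty": 0,"tz": -0.9,"wx": 0,"wy": 0,"wz": 0,"jaw": 0},
    {"tx": 0,"ty": 0,"tz": -0.9,"wx": 0,"wy": 0,"wz": 0,"jaw": 0},
    {"tx": 0,"ty": 0,"tz": -0.9,"wx": 0,"wy": 0,"wz": 0,"jaw": 0},
    {"tx": 0,"ty": 0,"tz": -0.9,"wx": 0,"wy": 0,"wz": 0,"jaw": 0},
    {"tx": 0,"ty": 0,"tz": -0.9,"wx": 0,"wy": 0,"wz": 0,"jaw": 0},
    {"tx": 0,"ty": 0,"tz": -0.9,"wx": 0,"wy": 0,"wz": 0,"jaw": 0},
    {"tx": 0,"ty": 0,"tz": -0.4,"wx": 0,"wy": 0,"wz": 0,"jaw": 0},
  ],
)

```text
clock: 6.35
tool_pos: [0.5773, 0.2134, 0.2367]
tcp_rot: [2.252, 2.187, 0.006]
contact_force: [0.5, -0.4, -3.6]
grip_width: 0.0186
finger_force: 78.7
```

```bash
cat >> h.py <<'E'
CY=14.7; GB=np.array([.476,-.263,.058])   # chest yaw, groove back at ledge height
GR=np.array([.112,.0007,.042])            # TCP from tongue tip, cover axes
Rc=lambda th:R.from_euler("z",CY,degrees=True)*R.from_euler("y",-th,degrees=True)
def tcp(dx,h,th,dy=0): # tip dx in front of groove back, h above ledge
    return GB+R.from_euler("z",CY,degrees=True).apply([dx,dy,h])+Rc(th).apply(GR)
def tip(): # tip in chest axes from groove back (mm), pitch
    st=status.observe(); M=R.from_rotvec(st["tcp_rot"]).as_matrix(); C=np.column_stack([M[:,1],M[:,0],-M[:,2]])
    q=R.from_euler("z",-CY,degrees=True); c=q.as_matrix()@C
    print("tip",(q.apply(st["tool_pos"]-C@GR-GB)*1e3).round(2),"pitch",np.degrees(np.arcsin(c[2,0])).round(2),"roll",np.degrees(c[2,1]).round(2),"yaw",np.degrees(c[1,0]).round(2),"Fchest",q.apply(st["contact_force"]).round(2))
E
python3 - <<'E'
from h import *
pose(); p=tcp(.030,.060,13); print(p); plan(p,90+CY,-13)
E
```

```text
t 6.35 p [0.5773 0.2134 0.2367] yaw 88.34 z [ 4.4e-03  9.0e-04 -1.0e+00] F [ 0.5 -0.4 -3.6] T [ 0.04 -0.09 -0.02] w 0.0186
[ 0.60125911 -0.2294152   0.18411806]
rows 21 turn [-0.151  0.022 -0.194]
   [-0.84  0.07  0.1 ]
   [-0.84  0.06  0.1 ]
   [-0.84  0.04  0.1 ]
   [-0.84  0.03  0.1 ]
   [-0.84  0.02  0.1 ]
   [-0.85  0.01  0.1 ]
   [-0.85 -0.01  0.09]
   [-0.85 -0.02  0.09]
   [-0.85 -0.03  0.09]
   [-0.84 -0.04  0.09]
   [-0.84 -0.05  0.09]
   [-0.84 -0.07  0.09]
   [-0.84 -0.08  0.08]
   [-0.84 -0.09  0.08]
   [-0.84 -0.1   0.08]
   [-0.84 -0.12  0.08]
   [-0.84 -0.13  0.07]
   [-0.84 -0.14  0.07]
   [-0.83 -0.15  0.07]
   [-0.83 -0.16  0.07]
   [-0.83 -0.18  0.06]
```

>>> servo_tool(
  plan=[
    {"tx": -0.84,"ty": 0.07,"tz": 0.0,"wx": -0.15,"wy": 0.02,"wz": -0.19,"jaw": 0},
    {"tx": -0.84,"ty": 0.06,"tz": 0.0,"wx": -0.15,"wy": 0.02,"wz": -0.19,"jaw": 0},
    {"tx": -0.84,"ty": 0.04,"tz": 0.1,"wx": -0.15,"wy": 0.02,"wz": -0.19,"jaw": 0},
    {"tx": -0.84,"ty": 0.03,"tz": 0.1,"wx": -0.15,"wy": 0.02,"wz": -0.19,"jaw": 0},
    {"tx": -0.84,"ty": 0.02,"tz": 0.1,"wx": -0.15,"wy": 0.02,"wz": -0.19,"jaw": 0},
    {"tx": -0.84,"ty": 0.01,"tz": 0.1,"wx": -0.15,"wy": 0.02,"wz": -0.19,"jaw": 0},
    {"tx": -0.84,"ty": 0,"tz": 0.1,"wx": -0.15,"wy": 0.02,"wz": -0.19,"jaw": 0},
    {"tx": -0.84,"ty": -0.02,"tz": 0.1,"wx": -0.15,"wy": 0.02,"wz": -0.19,"jaw": 0},
    {"tx": -0.84,"ty": -0.03,"tz": 0.1,"wx": -0.15,"wy": 0.02,"wz": -0.2,"jaw": 0},
    {"tx": -0.84,"ty": -0.04,"tz": 0.1,"wx": -0.15,"wy": 0.02,"wz": -0.2,"jaw": 0},
  ],
)

```text
clock: 7.18
tool_pos: [0.5871, 0.0025, 0.2113]
tcp_rot: [2.056, 2.286, 0.126]
contact_force: [0.4, 0.0, -3.9]
grip_width: 0.019
finger_force: 78.7
```

>>> servo_tool(
  plan=[
    {"tx": -0.84,"ty": -0.05,"tz": 0.1,"wx": -0.15,"wy": 0.02,"wz": -0.19,"jaw": 0},
    {"tx": -0.84,"ty": -0.07,"tz": 0.1,"wx": -0.15,"wy": 0.02,"wz": -0.19,"jaw": 0},
    {"tx": -0.84,"ty": -0.08,"tz": 0.1,"wx": -0.15,"wy": 0.02,"wz": -0.19,"jaw": 0},
    {"tx": -0.84,"ty": -0.09,"tz": 0.1,"wx": -0.15,"wy": 0.02,"wz": -0.2,"jaw": 0},
    {"tx": -0.84,"ty": -0.1,"tz": 0.1,"wx": -0.15,"wy": 0.02,"wz": -0.2,"jaw": 0},
    {"tx": -0.84,"ty": -0.12,"tz": 0.1,"wx": -0.15,"wy": 0.02,"wz": -0.2,"jaw": 0},
    {"tx": -0.84,"ty": -0.13,"tz": 0.1,"wx": -0.15,"wy": 0.02,"wz": -0.2,"jaw": 0},
    {"tx": -0.84,"ty": -0.14,"tz": 0.1,"wx": -0.15,"wy": 0.02,"wz": -0.2,"jaw": 0},
    {"tx": -0.83,"ty": -0.15,"tz": 0.1,"wx": -0.15,"wy": 0.02,"wz": -0.2,"jaw": 0},
    {"tx": -0.6,"ty": -0.16,"tz": 0.1,"wx": -0.15,"wy": 0.02,"wz": -0.2,"jaw": 0},
  ],
)

```text
clock: 8.02
tool_pos: [0.598, -0.203, 0.1812]
tcp_rot: [1.849, 2.364, 0.248]
contact_force: [-0.4, -0.1, -4.0]
grip_width: 0.0188
finger_force: 78.7
```

Run:
```python
from h import *
import pickle
st=pose(); tip(); p=tcp(.028,.022,13); print(p); plan(p,90+CY,-13)
for n in("scene","side","wrist"):
    im=imaging.get_image(n); cv2.imwrite(f"pics/{n}5.png",im[:,:,::-1])
a=cv2.imread("pics/scene5.png")[150:270,120:260]; b=cv2.imread("pics/wrist5.png")
w=cv2.resize(b,(512,384)); c=cv2.resize(a,None,fx=2,fy=2); canvas=np.zeros((384,800,3),np.uint8); canvas[:,:512]=w; canvas[:240,512:792]=c; cv2.imwrite("pics/m5.png",canvas)
```

```text
t 8.02 p [ 0.598  -0.203   0.1812] yaw 103.95 z [ 0.2023  0.0494 -0.9781] F [-0.4 -0.1 -4. ] T [-0.04  0.19  0.02] w 0.0188
tip [32.42 27.66 58.76] pitch 12.02 roll -0.05 yaw -0.73 Fchest [-0.36  0.03 -3.98]
[ 0.59932457 -0.22992272  0.14611806]
rows 2 turn [-0.122  0.026 -0.091]
   [-0.53 -0.25  0.66]
   [-0.53 -0.26  0.66]
```

View pics/m5.png

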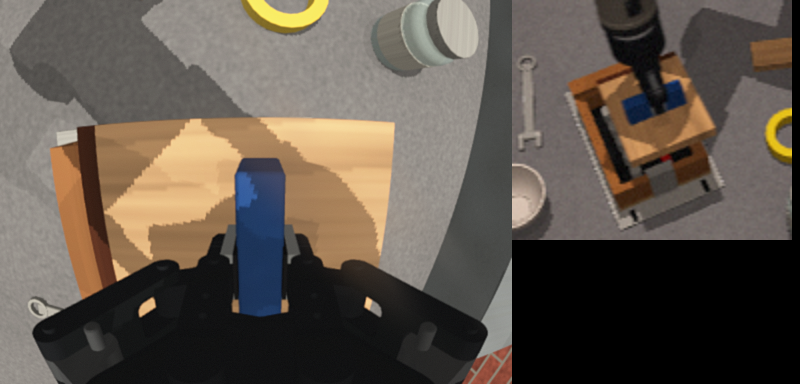

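The wrist view shows the grip centred on the batten, with the dark tongue edge (85,200) just ahead of the rail (65,200). The look is as planned, so on with the alignment and lowering.

>>> servo_tool(
  plan=[
    {"tx": -0.35,"ty": -0.17,"tz": 0.44,"wx": -0.08,"wy": 0.02,"wz": -0.06,"jaw": 0},
    {"tx": -0.35,"ty": -0.17,"tz": 0.44,"wx": -0.08,"wy": 0.02,"wz": -0.06,"jaw": 0},
    {"tx": -0.35,"ty": -0.17,"tz": 0.44,"wx": -0.08,"wy": 0.02,"wz": -0.06,"jaw": 0},
    {"tx": 0,"ty": 0,"tz": 0,"wx": 0,"wy": 0,"wz": 0,"jaw": 0},
    {"tx": 0,"ty": 0,"tz": 0,"wx": 0,"wy": 0,"wz": 0,"jaw": 0},
  ],
)

```text
clock: 8.58
tool_pos: [0.5993, -0.2272, 0.1465]
tcp_rot: [1.829, 2.37, 0.271]
contact_force: [1.0, -0.6, -4.0]
grip_width: 0.0188
finger_force: 78.6
```

Run:
```python
from h import *
import pickle
st=pose(); tip(); pickle.dump(st,open("w6.pkl","wb")); im=imaging.get_image("wrist")[:,:,::-1]; cv2.imwrite("pics/w6.png",im)
cv2.imwrite("pics/w6c.png",cv2.resize(im[90:300,20:160],None,fx=2.8,fy=2.8,interpolation=cv2.INTER_CUBIC))
# projected expectation of tip edge (lower) & rail inner edge
z=R.from_euler("z",CY,degrees=True)
for yy in(.065,.03,0): print("rail inner top",yy,proj("wrist",GB+z.apply([.014,yy,.022]),st).round(1))
M=R.from_rotvec(st["tcp_rot"]).as_matrix(); C=np.column_stack([M[:,1],M[:,0],-M[:,2]])
for yy in(.065,.03,0): print("tip top edge",yy,proj("wrist",st["tool_pos"]+C@(np.array([0,yy,.006])-GR),st).round(1))
```

```text
t 8.58 p [ 0.5993 -0.2272  0.1465] yaw 104.69 z [ 0.2159  0.0588 -0.9746] F [ 1.  -0.6 -4. ] T [-0.04  0.19  0.  ] w 0.0188
tip [28.61  2.82 22.46] pitch 12.93 roll 0.13 yaw -0.04 Fchest [ 0.83 -0.84 -4.  ]
rail inner top 0.065 [ 62.8 130.2]
rail inner top 0.03 [ 68.1 183.2]
rail inner top 0 [ 75.2 225.9]
tip top edge 0.065 [ 76.9 124.2]
tip top edge 0.03 [ 81.9 179.8]
tip top edge 0 [ 88.8 224.5]
```

View pics/w6c.png

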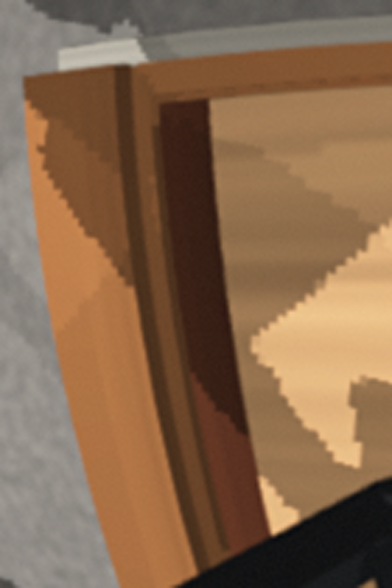

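The crop matches prediction: rail inner edge at pixel x≈62 (predicted 62.8) and tongue edge at x≈77 (predicted 76.9). The cover's side offset is about 2 mm less than my model assumed.

Run:
```python
from h import *
p=tcp(.022,.004,13,.002); plan(p,90+CY,-13,n=4)
for d in([1,0,0],[0,0,1]): print(d,Rc(13).inv().apply(R.from_euler("z",CY,degrees=True).apply(d))[[1,0,2]]*[1,1,-1])
```

```text
rows 4 turn [ 0.    -0.003  0.   ]
   [-0.01 -0.11  0.17]
[1, 0, 0] [-1.76207227e-17  9.74370065e-01  2.24951054e-01]
[0, 0, 1] [-3.46944695e-18  2.24951054e-01 -9.74370065e-01]
```

>>> servo_tool(
  plan=[
    {"tx": -0.01,"ty": -0.11,"tz": 0.17,"wx": 0,"wy": 0,"wz": 0,"jaw": 0},
    {"tx": -0.01,"ty": -0.11,"tz": 0.17,"wx": 0,"wy": 0,"wz": 0,"jaw": 0},
    {"tx": -0.01,"ty": -0.11,"tz": 0.17,"wx": 0,"wy": 0,"wz": 0,"jaw": 0},
    {"tx": -0.01,"ty": -0.11,"tz": 0.17,"wx": 0,"wy": 0,"wz": 0,"jaw": 0},
    {"tx": 0,"ty": 0,"tz": 0,"wx": 0,"wy": 0,"wz": 0,"jaw": 0},
    {"tx": 0,"ty": 0,"tz": 0,"wx": 0,"wy": 0,"wz": 0,"jaw": 0},
  ],
)

```text
clock: 9.13
tool_pos: [0.5931, -0.2308, 0.1276]
tcp_rot: [1.828, 2.368, 0.271]
contact_force: [-0.3, 0.8, -3.7]
grip_width: 0.0184
finger_force: 78.7
```

Run:
```python
from h import *
pose();tip()
```

```text
t 9.13 p [ 0.5931 -0.2308  0.1276] yaw 104.69 z [ 0.2173  0.0578 -0.9744] F [-0.3  0.8 -3.7] T [-0.    0.2   0.05] w 0.0184
tip [21.73  0.8   3.51] pitch 12.99 roll 0.05 yaw -0.02 Fchest [-0.12  0.85 -3.72]
```

>>> servo_tool(
  plan=[
    {"tx": 0,"ty": -0.01,"tz": 0.04,"wx": 0,"wy": 0,"wz": 0,"jaw": 0},
    {"tx": 0,"ty": -0.01,"tz": 0.04,"wx": 0,"wy": 0,"wz": 0,"jaw": 0},
    {"tx": 0,"ty": 0,"tz": 0,"wx": 0,"wy": 0,"wz": 0,"jaw": 0},
  ],
)

```text
clock: 9.38
tool_pos: [0.5934, -0.231, 0.1259]
tcp_rot: [1.827, 2.368, 0.271]
contact_force: [0.3, -0.1, -4.5]
grip_width: 0.0187
finger_force: 78.7
```

Run:
```python
from h import *
pose();tip()
```

```text
t 9.38 p [ 0.5934 -0.231   0.1259] yaw 104.7 z [ 0.2181  0.0573 -0.9743] F [ 0.3 -0.1 -4.5] T [-0.06  0.24 -0.02] w 0.0187
tip [22.01  0.53  1.77] pitch 13.03 roll 0.01 yaw -0.0 Fchest [ 0.28 -0.2  -4.55]
```

>>> servo_tool(
  plan=[
    {"tx": 0.05,"ty": 0,"tz": 0.03,"wx": 0,"wy": 0,"wz": 0,"jaw": 0},
    {"tx": 0,"ty": 0,"tz": 0.03,"wx": 0,"wy": 0,"wz": 0,"jaw": 0},
    {"tx": 0,"ty": 0,"tz": 0,"wx": 0,"wy": 0,"wz": 0,"jaw": 0},
    {"tx": 0,"ty": 0,"tz": 0,"wx": 0,"wy": 0,"wz": 0,"jaw": 0},
  ],
)

```text
clock: 9.72
tool_pos: [0.5934, -0.2296, 0.1245]
tcp_rot: [1.827, 2.368, 0.271]
contact_force: [-0.2, 0.1, -3.4]
grip_width: 0.0187
finger_force: 78.7
```

Run:
```python
from h import *
pose();tip()
```

```text
t 9.72 p [ 0.5934 -0.2296  0.1245] yaw 104.71 z [ 0.218   0.0573 -0.9743] F [-0.2  0.1 -3.4] T [-0.03  0.18 -0.07] w 0.0187
tip [22.34  1.81  0.35] pitch 13.03 roll 0.01 yaw 0.0 Fchest [-0.21  0.16 -3.36]
```

>>> servo_tool(
  plan=[
    {"tx": 0,"ty": -0.01,"tz": 0.03,"wx": 0,"wy": 0,"wz": 0,"jaw": 0},
    {"tx": 0,"ty": -0.01,"tz": 0.03,"wx": 0,"wy": 0,"wz": 0,"jaw": 0},
    {"tx": 0,"ty": 0,"tz": 0,"wx": 0,"wy": 0,"wz": 0,"jaw": 0},
    {"tx": 0,"ty": 0,"tz": 0,"wx": 0,"wy": 0,"wz": 0,"jaw": 0},
  ],
)

```text
clock: 10.05
tool_pos: [0.5936, -0.2298, 0.1236]
tcp_rot: [1.826, 2.367, 0.271]
contact_force: [1.2, 0.6, 1.4]
grip_width: 0.0184
finger_force: 79.4
```

Run:
```python
from h import *
pose();tip()
```

```text
t 10.05 p [ 0.5936 -0.2298  0.1236] yaw 104.7 z [ 0.2191  0.0569 -0.974 ] F [1.2 0.6 1.4] T [ 0.15  0.37 -0.09] w 0.0184
tip [22.59  1.56 -0.68] pitch 13.09 roll -0.03 yaw 0.01 Fchest [1.27 0.29 1.43]
```

>>> servo_tool(
  plan=[
    {"tx": 0,"ty": 0.01,"tz": -0.05,"wx": 0,"wy": 0,"wz": 0,"jaw": 0},
    {"tx": 0,"ty": -0.11,"tz": -0.025,"wx": 0,"wy": 0,"wz": 0,"jaw": 0},
    {"tx": 0,"ty": -0.11,"tz": -0.025,"wx": 0,"wy": 0,"wz": 0,"jaw": 0},
    {"tx": 0,"ty": -0.11,"tz": -0.025,"wx": 0,"wy": 0,"wz": 0,"jaw": 0},
    {"tx": 0,"ty": 0,"tz": 0,"wx": 0,"wy": 0,"wz": 0,"jaw": 0},
    {"tx": 0,"ty": 0,"tz": 0,"wx": 0,"wy": 0,"wz": 0,"jaw": 0},
  ],
)

```text
clock: 10.55
tool_pos: [0.5846, -0.232, 0.124]
tcp_rot: [1.828, 2.368, 0.27]
contact_force: [-0.3, -0.5, -3.8]
grip_width: 0.0191
finger_force: 78.9
```

Run:
```python
from h import *
pose();tip()
```

```text
t 10.55 p [ 0.5846 -0.232   0.124 ] yaw 104.68 z [ 0.2175  0.0574 -0.9744] F [-0.3 -0.5 -3.8] T [-0.1   0.24 -0.  ] w 0.0191
tip [13.2   1.82 -0.08] pitch 13.0 roll 0.03 yaw -0.02 Fchest [-0.43 -0.44 -3.81]
```

>>> servo_tool(
  plan=[
    {"tx": 0,"ty": -0.08,"tz": -0.018,"wx": 0,"wy": 0,"wz": 0,"jaw": 0},
    {"tx": 0,"ty": -0.08,"tz": -0.018,"wx": 0,"wy": 0,"wz": 0,"jaw": 0},
    {"tx": 0,"ty": -0.08,"tz": -0.018,"wx": 0,"wy": 0,"wz": 0,"jaw": 0},
    {"tx": 0,"ty": 0,"tz": 0,"wx": 0,"wy": 0,"wz": 0,"jaw": 0},
    {"tx": 0,"ty": 0,"tz": 0,"wx": 0,"wy": 0,"wz": 0,"jaw": 0},
  ],
)

```text
clock: 10.97
tool_pos: [0.5786, -0.2335, 0.124]
tcp_rot: [1.827, 2.369, 0.27]
contact_force: [-1.1, -0.5, -2.2]
grip_width: 0.0188
finger_force: 79.0
```

Run:
```python
from h import *
pose();tip()
```

```text
t 10.97 p [ 0.5786 -0.2335  0.124 ] yaw 104.7 z [ 0.2173  0.0574 -0.9744] F [-1.1 -0.5 -2.2] T [-0.14  0.46  0.01] w 0.0188
tip [ 7.06  1.85 -0.07] pitch 12.99 roll 0.02 yaw -0.0 Fchest [-1.24 -0.2  -2.18]
```

>>> servo_tool(
  plan=[
    {"tx": 0,"ty": -0.04,"tz": -0.018,"wx": 0,"wy": 0,"wz": 0,"jaw": 0},
    {"tx": 0,"ty": -0.04,"tz": -0.012,"wx": 0,"wy": 0,"wz": 0,"jaw": 0},
    {"tx": 0,"ty": 0,"tz": 0,"wx": 0,"wy": 0,"wz": 0,"jaw": 0},
    {"tx": 0,"ty": 0,"tz": 0,"wx": 0,"wy": 0,"wz": 0,"jaw": 0},
  ],
)

```text
clock: 11.3
tool_pos: [0.5769, -0.2339, 0.1243]
tcp_rot: [1.827, 2.368, 0.271]
contact_force: [-0.3, -0.4, -4.5]
grip_width: 0.0189
finger_force: 78.8
```

Run:
```python
from h import *
pose();tip()
```

```text
t 11.3 p [ 0.5769 -0.2339  0.1243] yaw 104.7 z [ 0.2178  0.0575 -0.9743] F [-0.3 -0.4 -4.5] T [-0.05  0.21 -0.01] w 0.0189
tip [5.27 1.89 0.15] pitch 13.02 roll 0.02 yaw -0.01 Fchest [-0.39 -0.36 -4.5 ]
```

>>> servo_tool(
  plan=[
    {"tx": 0,"ty": -0.04,"tz": -0.009,"wx": 0,"wy": 0,"wz": 0,"jaw": 0},
    {"tx": 0,"ty": -0.04,"tz": -0.009,"wx": 0,"wy": 0,"wz": 0,"jaw": 0},
    {"tx": 0,"ty": 0,"tz": 0,"wx": 0,"wy": 0,"wz": 0,"jaw": 0},
    {"tx": 0,"ty": 0,"tz": 0,"wx": 0,"wy": 0,"wz": 0,"jaw": 0},
  ],
)

```text
clock: 11.63
tool_pos: [0.5751, -0.2345, 0.1245]
tcp_rot: [1.827, 2.368, 0.271]
contact_force: [0.5, 0.5, -5.0]
grip_width: 0.0184
finger_force: 78.8
```

Run:
```python
from h import *
pose();tip()
```

```text
t 11.63 p [ 0.5751 -0.2345  0.1245] yaw 104.69 z [ 0.2182  0.0573 -0.9742] F [ 0.5  0.5 -5. ] T [ 0.02  0.1  -0.07] w 0.0184
tip [3.42 1.78 0.28] pitch 13.04 roll 0.01 yaw -0.01 Fchest [ 0.63  0.31 -5.04]
```

>>> servo_tool(
  plan=[
    {"tx": 0,"ty": -0.04,"tz": 0,"wx": 0,"wy": 0,"wz": 0,"jaw": 0},
    {"tx": 0,"ty": -0.04,"tz": -0.003,"wx": 0,"wy": 0,"wz": 0,"jaw": 0},
    {"tx": 0,"ty": 0,"tz": 0,"wx": 0,"wy": 0,"wz": 0,"jaw": 0},
    {"tx": 0,"ty": 0,"tz": 0,"wx": 0,"wy": 0,"wz": 0,"jaw": 0},
  ],
)

```text
clock: 11.97
tool_pos: [0.5735, -0.235, 0.1244]
tcp_rot: [1.827, 2.367, 0.271]
contact_force: [2.3, 1.7, -2.8]
grip_width: 0.0188
finger_force: 78.9
```

Run:
```python
from h import *
pose();tip()
```

```text
t 11.97 p [ 0.5735 -0.235   0.1244] yaw 104.69 z [ 0.219   0.0571 -0.9741] F [ 2.3  1.7 -2.8] T [ 0.24 -0.29 -0.09] w 0.0188
tip [1.8  1.7  0.11] pitch 13.08 roll -0.02 yaw -0.01 Fchest [ 2.69  1.05 -2.82]
```

>>> servo_tool(
  plan=[
    {"tx": 0,"ty": -0.04,"tz": -0.007,"wx": 0,"wy": 0,"wz": 0,"jaw": 0},
    {"tx": 0,"ty": 0,"tz": 0,"wx": 0,"wy": 0,"wz": 0,"jaw": 0},
    {"tx": 0,"ty": 0,"tz": 0,"wx": 0,"wy": 0,"wz": 0,"jaw": 0},
  ],
)

```text
clock: 12.22
tool_pos: [0.5725, -0.2353, 0.1244]
tcp_rot: [1.826, 2.367, 0.271]
contact_force: [4.1, 2.3, -1.5]
grip_width: 0.0188
finger_force: 79.1
```

Run:
```python
from h import *
pose();tip()
```

```text
t 12.22 p [ 0.5725 -0.2353  0.1244] yaw 104.69 z [ 0.219   0.057  -0.9741] F [ 4.1  2.3 -1.5] T [ 0.26 -0.38 -0.12] w 0.0188
tip [0.77 1.63 0.11] pitch 13.08 roll -0.02 yaw -0.0 Fchest [ 4.58  1.21 -1.51]
```

>>> servo_tool(
  plan=[
    {"tx": 0,"ty": -0.03,"tz": -0.007,"wx": 0,"wy": 0,"wz": 0,"jaw": 0},
    {"tx": 0,"ty": 0,"tz": 0,"wx": 0,"wy": 0,"wz": 0,"jaw": 0},
    {"tx": 0,"ty": 0,"tz": 0,"wx": 0,"wy": 0,"wz": 0,"jaw": 0},
  ],
)

```text
clock: 12.47
tool_pos: [0.572, -0.2355, 0.1245]
tcp_rot: [1.826, 2.366, 0.272]
contact_force: [4.9, 2.3, -0.8]
grip_width: 0.019
finger_force: 79.0
```

Run:
```python
from h import *
pose();tip()
```

```text
t 12.47 p [ 0.572  -0.2355  0.1245] yaw 104.68 z [ 0.2197  0.057  -0.9739] F [ 4.9  2.3 -0.8] T [ 0.39 -0.74 -0.1 ] w 0.019
tip [0.31 1.57 0.15] pitch 13.12 roll -0.03 yaw -0.01 Fchest [ 5.37  1.   -0.84]
```

>>> servo_tool(
  plan=[
    {"tx": 0,"ty": -0.04,"tz": -0.007,"wx": 0,"wy": 0,"wz": 0,"jaw": 0},
    {"tx": 0,"ty": 0,"tz": 0,"wx": 0,"wy": 0,"wz": 0,"jaw": 0},
    {"tx": 0,"ty": 0,"tz": 0,"wx": 0,"wy": 0,"wz": 0,"jaw": 0},
  ],
)

```text
clock: 12.72
tool_pos: [0.5718, -0.2356, 0.1248]
tcp_rot: [1.825, 2.365, 0.273]
contact_force: [7.8, 3.1, -1.0]
grip_width: 0.0185
finger_force: 79.1
```

Run:
```python
from h import *
pose();tip()
```

```text
t 12.72 p [ 0.5718 -0.2356  0.1248] yaw 104.67 z [ 0.2214  0.0568 -0.9735] F [ 7.8  3.1 -1. ] T [ 0.62 -1.29 -0.09] w 0.0185
tip [0.21 1.52 0.3 ] pitch 13.21 roll -0.06 yaw -0.02 Fchest [ 8.31  1.07 -0.99]
```

>>> servo_tool(
  plan=[
    {"tx": 0,"ty": 0.029,"tz": 0.08,"wx": 0.25,"wy": 0,"wz": 0,"jaw": 0},
    {"tx": 0,"ty": 0.029,"tz": 0.08,"wx": 0.25,"wy": 0,"wz": 0,"jaw": 0},
    {"tx": 0,"ty": 0.029,"tz": 0.08,"wx": 0.25,"wy": 0,"wz": 0,"jaw": 0},
    {"tx": 0,"ty": 0,"tz": 0,"wx": 0,"wy": 0,"wz": 0,"jaw": 0},
    {"tx": 0,"ty": 0,"tz": 0,"wx": 0,"wy": 0,"wz": 0,"jaw": 0},
  ],
)

```text
clock: 13.13
tool_pos: [0.575, -0.2347, 0.1191]
tcp_rot: [1.848, 2.395, 0.212]
contact_force: [5.9, 3.2, -0.4]
grip_width: 0.0187
finger_force: 79.4
```

Run:
```python
from h import *
pose();tip()
```

```text
t 13.13 p [ 0.575  -0.2347  0.1191] yaw 104.7 z [ 0.1709  0.0438 -0.9843] F [ 5.9  3.2 -0.4] T [ 0.56 -0.99 -0.16] w 0.0187
tip [0.08 1.54 0.02] pitch 10.16 roll -0.06 yaw 0.01 Fchest [ 6.47  1.62 -0.4 ]
```

>>> servo_tool(
  plan=[
    {"tx": 0,"ty": 0.027,"tz": 0.08,"wx": 0.25,"wy": 0,"wz": 0,"jaw": 0},
    {"tx": 0,"ty": 0.027,"tz": 0.08,"wx": 0.25,"wy": 0,"wz": 0,"jaw": 0},
    {"tx": 0,"ty": 0.027,"tz": 0.08,"wx": 0.25,"wy": 0,"wz": 0,"jaw": 0},
    {"tx": 0,"ty": 0,"tz": 0,"wx": 0,"wy": 0,"wz": 0,"jaw": 0},
    {"tx": 0,"ty": 0,"tz": 0,"wx": 0,"wy": 0,"wz": 0,"jaw": 0},
  ],
)

```text
clock: 13.55
tool_pos: [0.5778, -0.2339, 0.1135]
tcp_rot: [1.869, 2.424, 0.151]
contact_force: [6.9, 3.1, -1.1]
grip_width: 0.0183
finger_force: 79.6
```

Run:
```python
from h import *
pose();tip()
```

```text
t 13.55 p [ 0.5778 -0.2339  0.1135] yaw 104.71 z [ 0.1208  0.0307 -0.9922] F [ 6.9  3.1 -1.1] T [ 0.51 -0.87 -0.16] w 0.0183
tip [-0.09  1.54 -0.12] pitch 7.16 roll -0.06 yaw 0.02 Fchest [ 7.43  1.27 -1.08]
```

>>> servo_tool(
  plan=[
    {"tx": 0,"ty": 0.021,"tz": 0.06,"wx": 0.19,"wy": 0,"wz": 0,"jaw": 0},
    {"tx": 0,"ty": 0.021,"tz": 0.06,"wx": 0.19,"wy": 0,"wz": 0,"jaw": 0},
    {"tx": 0,"ty": 0.021,"tz": 0.06,"wx": 0.19,"wy": 0,"wz": 0,"jaw": 0},
    {"tx": 0,"ty": 0,"tz": 0,"wx": 0,"wy": 0,"wz": 0,"jaw": 0},
    {"tx": 0,"ty": 0,"tz": 0,"wx": 0,"wy": 0,"wz": 0,"jaw": 0},
  ],
)

```text
clock: 13.97
tool_pos: [0.5796, -0.2335, 0.1091]
tcp_rot: [1.886, 2.445, 0.103]
contact_force: [6.8, 2.6, 0.8]
grip_width: 0.0187
finger_force: 79.7
```

Run:
```python
from h import *
pose();tip()
```

```text
t 13.97 p [ 0.5796 -0.2335  0.1091] yaw 104.7 z [ 0.082   0.0205 -0.9964] F [6.8 2.6 0.8] T [ 0.47 -0.71 -0.22] w 0.0187
tip [-0.41  1.46 -0.19] pitch 4.85 roll -0.06 yaw 0.01 Fchest [7.29 0.79 0.78]
```

>>> servo_tool(
  plan=[
    {"tx": 0,"ty": 0.021,"tz": 0.062,"wx": 0.19,"wy": 0,"wz": 0,"jaw": 0},
    {"tx": 0,"ty": 0.021,"tz": 0.062,"wx": 0.19,"wy": 0,"wz": 0,"jaw": 0},
    {"tx": 0,"ty": 0,"tz": 0,"wx": 0,"wy": 0,"wz": 0,"jaw": 0},
    {"tx": 0,"ty": 0,"tz": 0,"wx": 0,"wy": 0,"wz": 0,"jaw": 0},
  ],
)

```text
clock: 14.3
tool_pos: [0.5808, -0.2332, 0.1061]
tcp_rot: [1.896, 2.458, 0.07]
contact_force: [6.9, 2.2, 1.1]
grip_width: 0.0188
finger_force: 79.8
```

Run:
```python
from h import *
pose();tip()
```

```text
t 14.3 p [ 0.5808 -0.2332  0.1061] yaw 104.7 z [ 0.0563  0.0137 -0.9983] F [6.9 2.2 1.1] T [ 0.4  -0.66 -0.21] w 0.0188
tip [-0.5   1.45 -0.29] pitch 3.32 roll -0.06 yaw 0.01 Fchest [7.25 0.41 1.13]
```

>>> servo_tool(
  plan=[
    {"tx": 0,"ty": 0.021,"tz": 0.063,"wx": 0.19,"wy": 0,"wz": 0,"jaw": 0},
    {"tx": 0,"ty": 0.021,"tz": 0.063,"wx": 0.19,"wy": 0,"wz": 0,"jaw": 0},
    {"tx": 0,"ty": 0,"tz": 0,"wx": 0,"wy": 0,"wz": 0,"jaw": 0},
    {"tx": 0,"ty": 0,"tz": 0,"wx": 0,"wy": 0,"wz": 0,"jaw": 0},
  ],
)

```text
clock: 14.63
tool_pos: [0.5819, -0.2329, 0.1031]
tcp_rot: [1.906, 2.471, 0.038]
contact_force: [5.9, 2.2, 1.7]
grip_width: 0.0192
finger_force: 79.9
```

Run:
```python
from h import *
pose();tip()
```

```text
t 14.63 p [ 0.5819 -0.2329  0.1031] yaw 104.71 z [ 0.0308  0.0069 -0.9995] F [5.9 2.2 1.7] T [ 0.45 -0.53 -0.22] w 0.0192
tip [-0.53  1.44 -0.37] pitch 1.81 roll -0.07 yaw 0.01 Fchest [6.24 0.59 1.69]
```

>>> servo_tool(
  plan=[
    {"tx": 0,"ty": 0.014,"tz": 0.042,"wx": 0.125,"wy": 0,"wz": 0,"jaw": 0},
    {"tx": 0,"ty": 0.014,"tz": 0.042,"wx": 0.125,"wy": 0,"wz": 0,"jaw": 0},
    {"tx": 0,"ty": 0,"tz": 0,"wx": 0,"wy": 0,"wz": 0,"jaw": 0},
    {"tx": 0,"ty": 0,"tz": 0,"wx": 0,"wy": 0,"wz": 0,"jaw": 0},
  ],
)

```text
clock: 14.97
tool_pos: [0.5826, -0.2328, 0.1012]
tcp_rot: [1.913, 2.48, 0.016]
contact_force: [5.0, 2.8, 2.6]
grip_width: 0.0189
finger_force: 80.1
```

Run:
```python
from h import *
pose();tip()
```

```text
t 14.97 p [ 0.5826 -0.2328  0.1012] yaw 104.7 z [ 0.0139  0.0025 -0.9999] F [5.  2.8 2.6] T [ 0.43 -0.41 -0.18] w 0.0189
tip [-0.62  1.44 -0.36] pitch 0.81 roll -0.06 yaw 0.0 Fchest [5.6  1.45 2.58]
```

>>> servo_tool(
  plan=[
    {"tx": 0,"ty": 0.014,"tz": 0.045,"wx": 0.125,"wy": 0,"wz": 0,"jaw": 0},
    {"tx": 0,"ty": 0.01,"tz": 0.03,"wx": 0.08,"wy": 0,"wz": 0,"jaw": 0},
    {"tx": 0,"ty": 0,"tz": 0,"wx": 0,"wy": 0,"wz": 0,"jaw": 0},
    {"tx": 0,"ty": 0,"tz": 0,"wx": 0,"wy": 0,"wz": 0,"jaw": 0},
  ],
)

```text
clock: 15.3
tool_pos: [0.5829, -0.2326, 0.1001]
tcp_rot: [1.919, 2.487, -0.001]
contact_force: [1.9, 3.4, 7.8]
grip_width: 0.019
finger_force: 80.9
```

Run:
```python
from h import *
pose();tip()
im=imaging.get_image("scene")[:,:,::-1]; cv2.imwrite("pics/s7.png",im)
```

```text
t 15.3 p [ 0.5829 -0.2326  0.1001] yaw 104.7 z [ 1.0e-04 -1.2e-03 -1.0e+00] F [1.9 3.4 7.8] T [ 0.69 -0.36 -0.17] w 0.019
tip [-0.87  1.48  0.14] pitch -0.01 roll -0.07 yaw -0.0 Fchest [2.73 2.84 7.76]
```

>>> servo_tool(
  plan=[
    {"tx": 0,"ty": 0,"tz": 0.03,"wx": 0.1,"wy": 0,"wz": 0,"jaw": 0},
    {"tx": 0,"ty": 0,"tz": 0.02,"wx": 0.1,"wy": 0,"wz": 0,"jaw": 0},
    {"tx": 0,"ty": 0,"tz": 0,"wx": 0,"wy": 0,"wz": 0,"jaw": 0},
    {"tx": 0,"ty": 0,"tz": 0,"wx": 0,"wy": 0,"wz": 0,"jaw": 0},
  ],
)

```text
clock: 15.68
tool_pos: [0.5831, -0.2327, 0.1002]
tcp_rot: [-1.916, -2.482, 0.018]
contact_force: [-3.7, 4.6, 15.7]
grip_width: 0.0189
finger_force: 81.8
```

Run:
```python
from h import *
pose();tip()
im=imaging.get_image("scene")[:,:,::-1]; cv2.imwrite("pics/s8.png",im)
a=cv2.resize(im[180:270,140:240],None,fx=4,fy=4,interpolation=cv2.INTER_CUBIC); b=cv2.resize(cv2.imread("pics/scene0.png")[180:270,140:240],None,fx=4,fy=4,interpolation=cv2.INTER_CUBIC); cv2.imwrite("pics/m8.png",np.hstack([b,a]))
```

```text
t 15.68 p [ 0.5831 -0.2327  0.1002] yaw 104.68 z [-0.0119 -0.0049 -0.9999] F [-3.7  4.6 15.7] T [ 1.25 -0.72 -0.13] w 0.0189
tip [-1.21  1.43  1.68] pitch -0.73 roll -0.1 yaw -0.02 Fchest [-2.36  5.43 15.71]
```

View pics/m8.png

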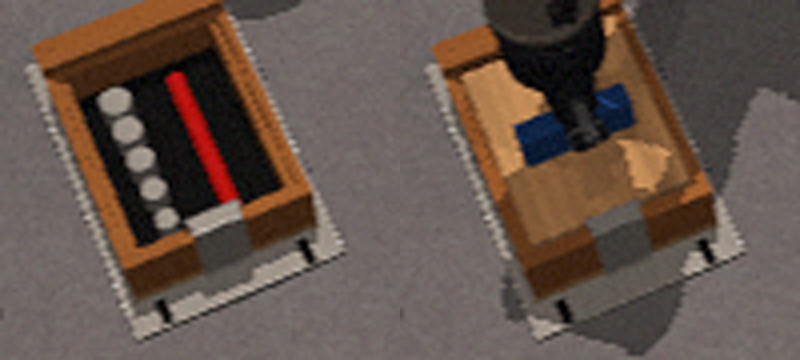

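The side-by-side shows the board flat inside the cheeks, with the catch at (615,215), the same place as at rest (215,215). The measured TCP height of 0.1002 m matches a seated board. Relaxing the press and releasing.

>>> servo_tool(
  plan=[
    {"tx": 0,"ty": 0,"tz": -0.03,"wx": -0.1,"wy": 0,"wz": 0,"jaw": 0},
    {"tx": 0.04,"ty": 0,"tz": -0.04,"wx": -0.1,"wy": 0,"wz": 0,"jaw": 0},
    {"tx": 0,"ty": 0,"tz": 0,"wx": 0,"wy": 0,"wz": 0,"jaw": 0},
    {"tx": 0,"ty": 0,"tz": 0,"wx": 0,"wy": 0,"wz": 0,"jaw": 0},
  ],
)

```text
clock: 16.07
tool_pos: [0.5829, -0.2323, 0.1001]
tcp_rot: [1.918, 2.486, -0.002]
contact_force: [3.9, -1.0, 5.2]
grip_width: 0.0189
finger_force: 80.6
```

Run:
```python
from h import *
pose();tip()
```

```text
t 16.07 p [ 0.5829 -0.2323  0.1001] yaw 104.7 z [ 8.0e-04 -2.1e-03 -1.0e+00] F [ 3.9 -1.   5.2] T [ 0.2  -0.79 -0.  ] w 0.0189
tip [-0.81  1.77  0.1 ] pitch 0.01 roll -0.13 yaw 0.0 Fchest [ 3.54 -1.92  5.23]
```

>>> servo_tool(
  plan=[
    {"tx": 0,"ty": 0,"tz": 0,"wx": 0,"wy": 0,"wz": 0,"jaw": 0.4},
    {"tx": 0,"ty": 0,"tz": 0,"wx": 0,"wy": 0,"wz": 0,"jaw": 0.7},
    {"tx": 0,"ty": 0,"tz": 0,"wx": 0,"wy": 0,"wz": 0,"jaw": 0.8},
    {"tx": 0,"ty": 0,"tz": 0,"wx": 0,"wy": 0,"wz": 0,"jaw": 0.8},
    {"tx": 0,"ty": 0,"tz": 0,"wx": 0,"wy": 0,"wz": 0,"jaw": 0.8},
    {"tx": 0,"ty": 0,"tz": 0,"wx": 0,"wy": 0,"wz": 0,"jaw": 0.8},
  ],
)

```text
clock: 16.57
tool_pos: [0.5817, -0.2316, 0.0987]
tcp_rot: [-1.918, -2.486, 0.003]
contact_force: [-0.2, -0.6, 0.4]
grip_width: 0.0687
finger_force: 0.0
```

>>> servo_tool(
  plan=[
    {"tx": 0,"ty": 0,"tz": -0.3,"wx": 0,"wy": 0,"wz": 0,"jaw": 0.8},
    {"tx": 0,"ty": 0,"tz": -0.8,"wx": 0,"wy": 0,"wz": 0,"jaw": 0.8},
    {"tx": 0,"ty": 0,"tz": -0.8,"wx": 0,"wy": 0,"wz": 0,"jaw": 0.8},
    {"tx": 0,"ty": 0,"tz": -0.8,"wx": 0,"wy": 0,"wz": 0,"jaw": 0.8},
    {"tx": 0,"ty": 0,"tz": -0.8,"wx": 0,"wy": 0,"wz": 0,"jaw": 0.8},
    {"tx": 0,"ty": -0.5,"tz": -0.8,"wx": 0,"wy": 0,"wz": 0,"jaw": 0.8},
    {"tx": 0,"ty": -0.8,"tz": -0.8,"wx": 0,"wy": 0,"wz": 0,"jaw": 0.8},
    {"tx": 0.5,"ty": -0.8,"tz": -0.8,"wx": 0,"wy": 0,"wz": 0,"jaw": 0.8},
    {"tx": 0.5,"ty": -0.8,"tz": -0.2,"wx": 0,"wy": 0,"wz": 0,"jaw": 0.8},
    {"tx": 0.5,"ty": -0.5,"tz": 0,"wx": 0,"wy": 0,"wz": 0,"jaw": 0.8},
  ],
)

```text
clock: 17.4
tool_pos: [0.4896, -0.2173, 0.2544]
tcp_rot: [1.918, 2.484, -0.002]
contact_force: [-0.6, -1.1, 1.3]
grip_width: 0.0682
finger_force: 0.0
```

Run:
```python
from h import *
import pickle
st=pose(); im=imaging.get_image("wrist")[:,:,::-1]; cv2.imwrite("pics/w9.png",im); sc=imaging.get_image("scene")[:,:,::-1]; cv2.imwrite("pics/s9.png",sc)
h=cv2.cvtColor(im,cv2.COLOR_BGR2HSV); z=R.from_euler("z",CY,degrees=True)
for c in cv2.findContours(cv2.inRange(h,(105,120,40),(130,255,255)),0,2)[0]:
    if cv2.contourArea(c)>500:
        p=[onz("wrist",*q[0],.112,st) for q in c]; p=z.inv().apply(np.array(p)-GB)*1e3; print("batten top in chest frame mm",cv2.minAreaRect(p[:,:2].astype(np.float32)))
# brightness profile along chest x at mid-width across far edge/catch, wrist and scene (start vs now)
s0=cv2.imread("pics/scene0.png")
for x in range(172,204,2):
    P=GB+z.apply([x/1e3-.001,.0,.0195]); u,v=proj("wrist",P,st); q=proj("scene",P)
    g=lambda a,t:cv2.getRectSubPix(np.ascontiguousarray(a),(1,1),(float(t[0]),float(t[1])))[0,0].tolist()
    print(x,(round(u),round(v)),g(im,(u,v)),"scene",g(s0,q),g(sc,q))
```

```text
t 17.4 p [ 0.4896 -0.2173  0.2544] yaw 104.65 z [ 0.0012 -0.0028 -1.    ] F [-0.6 -1.1  1.3] T [-0.01 -0.02 -0.01] w 0.0682
172 (388, 212) [88, 125, 161] scene [20, 18, 18] [58, 92, 132]
174 (389, 212) [87, 124, 161] scene [18, 17, 17] [58, 92, 131]
176 (391, 212) [88, 125, 162] scene [13, 13, 14] [57, 94, 133]
178 (392, 212) [88, 120, 154] scene [18, 18, 20] [57, 93, 130]
180 (394, 212) [85, 107, 128] scene [47, 48, 51] [67, 95, 124]
182 (395, 212) [86, 97, 107] scene [89, 93, 99] [93, 110, 128]
184 (397, 212) [87, 96, 102] scene [126, 134, 144] [123, 133, 144]
186 (398, 212) [89, 98, 106] scene [137, 148, 157] [137, 146, 157]
188 (400, 212) [88, 97, 104] scene [138, 151, 159] [142, 151, 163]
190 (401, 212) [91, 100, 108] scene [139, 151, 160] [140, 150, 160]
192 (403, 212) [101, 111, 117] scene [139, 149, 158] [139, 147, 157]
194 (404, 212) [107, 117, 123] scene [149, 159, 170] [148, 159, 168]
196 (405, 211) [119, 130, 137] scene [152, 162, 173] [151, 163, 171]
198 (407, 211) [146, 158, 165] scene [97, 103, 112] [105, 114, 121]
200 (408, 211) [161, 173, 181] scene [54, 56, 62] [60, 66, 72]
202 (410, 211) [168, 181, 188] scene [53, 55, 60] [53, 55, 61]
```

The catch profile in the scene camera matches its rest state to well under a millimetre, with the board's wood showing beneath the nose. The gripper is clear, so I'm handing in.

```bash
python3 -c "
from rig import robot
print(robot.finish_job())"
```

```text
the job is handed in; nothing more can be done
None
```

The cover is seated in the groove and lying flat, the catch is back at rest over its far edge, the board is released with the arm clear, and the job was handed in at about 17.5 s; the highest wrist force I read while seating it was about 17 N.

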